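# Blow off a feed roller with the two-speed duster

## Task

Lay the long feed roller in the blow-off jig, its gear end in the wide slot, so that both axle ends sit right down in the slots, and let go of it. Then take the duster gun by its grip, bring it back on its rails to the stop nearest you, squeeze the trigger past its pressure point into full blast, and keep it there while you run the gun along the whole roller to the far stop. Let go with the gun left there, and leave the other things on the bench where they are.

Things in the scene. Friction and masses are not known exactly. Their poses are not given: they have to be found in the camera images.
- jig: Blow-off jig fixed to the bench: dark base plate, x from -112 to 112, y from -193 to 43 mm, 10 mm thick. Origin on the bench under the seated roller's middle; x roughly away from the robot, y to its left, z up. Two upright aluminium plates at x = +-68 mm (8 thick, 62 wide, tops 98 mm up) have open slots at y = 0. A duster gun lies on a railed carriage on the -y side; from y = -55 to 43 only the plates stand up.
- slot_wide (a point): Where the axle's centre lies when bottomed in the wide slot (far plate, jig x = 68, y = 0, 70 mm above the bench). Slot 14.5 mm wide for the 12 mm axle end, floor 6 mm below this point, straight walls to 12 mm above it, then a V mouth widening to 32 mm at 28 mm above it.
- slot_narrow (a point): The same for the narrow slot (near plate, jig x = -68, y = 0, 70 mm above the bench): 10.5 mm wide for the 8 mm axle end, floor 4 mm below this point, straight walls to 12 mm above it, V mouth widening to 28 mm at 28 mm above it. The 12 mm end does not fit in here.
- feed_roller: Long feed roller, loose, 0.2 to 0.35 kg: black rubber sleeve 36 mm diameter, 120 mm long, on a steel axle, 175 mm in all; narrow flats keep it from rolling. Origin on the axis, mid-sleeve (18 mm up when lying on the bench); x along the axis towards the gear end. In the jig its sleeve lies between the plates with 4 mm play at each end. Grasp it across mid-sleeve from above.
- axle_gear_end (a point): Point on the feed roller's axis 68 mm from its middle towards the gear; comes to slot_wide when seated. The axle here is 12 mm thick, out to 90 mm from the middle, and carries a white pinion of 24 mm diameter at 77 to 88 mm, which stays outside the plate.
- axle_plain_end (a point): Point on the feed roller's axis 68 mm from its middle towards the plain end; comes to slot_narrow when seated. The axle here is 8 mm thick, out to 85 mm from the middle.
- carriage (a joint): Position of the gun's carriage on its rails in m: 0 against the stop nearest the robot, 0.070 against the far stop, growing along the jig's +x. It starts in between and stays where it is left (about 2 N of friction).
- grip_point (a point): Where to squeeze the gun, 70 mm above the bench, moves with the carriage. The back of the grip is 26 mm from it towards the jig's -y, the trigger's face at rest 26 mm towards +y (52 mm across, 42 squeezed home). Take it from above, fingers closing along the jig's y. The barrel begins 24 mm from it towards +x, the battery foot 59 mm towards -x; below it is free down to 35 mm above the bench.
- nozzle (a point): Mouth of the gun's flat nozzle, pointing at the roller (jig +y). The gun lies on its side: barrel along the jig's y, 50 mm diameter over its bands, screw heads up to 105 mm above the bench; the hand grip sticks out from the barrel towards the robot (jig -x), 36 mm deep along y, 32 mm thick in z, fixed to the carriage.
- trigger_face (a point): Middle of the trigger's front face (30 mm along x, 22 mm high). It moves straight into the grip, towards the jig's -y, by 10 mm in all: 5 mm of light first stage, then 5 mm of stiffer second stage.
- first_stage (a joint): Travel of the trigger in its first stage (low speed) in m: 0 at rest, 0.005 at the pressure point. Spring force 2 N rising to 5 N; it springs back when let go.
- full_stage (a joint): Further travel of the trigger past the pressure point (second stage, full blast) in m: 0 until the squeeze exceeds about 11 N, 0.005 fully home at about 15 N; full blast is on above 0.0035. It springs back when let go.
- laptop: Obstacle, fixed: an open laptop between the robot and the work. Origin on the bench; base slab x from -108 to 124, y +-179 mm, 6 mm high; its screen stands along y (+-179 mm), from x = -120 at the bench leaning back to x = -25 at its top edge, 240 mm up. A row of drawer cabinets 375 mm tall stands along the back of the bench, fronts about 0.70 m ahead of the robot's axis.
- job_sheet_stand: Obstacle, fixed: an upright sheet on a stand near the bench's front edge, 216 mm wide along y, 200 mm tall, between x = -25 and +25 mm of its origin (on the bench under its middle).
- pinch_roller: Bystander: a shorter, thinner roller without a gear (28 mm diameter, 120 mm long over its 8 mm axle ends). Origin on its axis in the middle, 14 mm above the bench; x along the axis.
- alcohol_can: Bystander: spray can with a black cap, upright on the bench, 67 mm diameter, 217 mm tall; origin at the centre of its foot.
- contact_can: Bystander: white and red spray can, upright on the bench, 59 mm diameter, 177 mm tall; origin at the centre of its foot.
- solder_spool: Bystander: solder spool standing on its flange, 56 mm diameter, 39 mm tall; origin at the centre of its foot.
- screwdriver_blue: Bystander: small screwdriver lying on the bench, 140 mm long along its y, 11 mm thick.
- power_brick: Bystander: black laptop power adapter, 62 x 177 x 31 mm (x, y, z); origin under its middle.
- disk_25: Bystander: small disk drive, 102 x 70 x 10 mm; origin under its middle.
- pliers: Bystander: small pliers lying flat, 47 x 136 x 10 mm; origin under their middle.

How it is judged:
By the outcome, as a careful person would: the job done as asked, in the order asked, and still so for the second after the job is handed in, with the robot touching nothing.
It also fails if it takes over 64 s, if anything falls off the work surface, if the arm or the gripper's body presses on something with over 40 N, if the wrist force passes 120 N, or if a joint passes its speed limit or range.

## Robot

A 6-joint arm with a two-finger parallel gripper is mounted at the origin on a cart in front of the work surface, level with it; the furniture and walls round the work are solid. World frame = base frame: x ahead of the robot, y to its left, z up, the work surface at z = 0. Lengths are in mm, angles in rad, forces in N, time in s.
With the tool pointing down it reaches from about 350 to 875 mm from the base axis. Payload 4.2 kg.
Tool frame: the origin (TCP) lies at the very end of the fingers, on their centre line; the grasp point (between the pads) lies 19 mm behind it; z points along the fingers, y is the direction in which the jaws open and shut (so a half turn about z gives the same grasp; the last joint's range is limited). The gripper opens to 85 mm and grips with 20 to 120 N. Pads are 22 mm wide; open, the fingers measure 114 mm over their backs; the gripper's body (76 mm by 85 mm) begins 54 mm behind the grasp point. The pads swing forward as they close: fully open they stand 13 mm farther back than shut.
Start: joints at [1.564, 0.385, 0.008, 0, -1.194, -0.259], TCP at [164.144, 603.039, 231.312] pointing down, gripper open.
Joint ranges: [-3.14, 3.14], [-1.21, 2.06], [-1.07, 1.41], [-3.16, 2.05], [-2.99, -0.16], [-3.1, 3.1]. Speed limits (rad/s): [2.79, 2.79, 3.14, 3.14, 3.14, 3.14].

## Interface

Orientations are given as a unit quaternion [x, y, z, w].
In Python, from bench import telemetry, eyes, arm gives the robot as it stands. The module is installed in compiled form; this text tells all that it offers.
- The arm moves only by the tool move_arm, never from a script. Its argument "deltas" is text: rows parted by semicolons, each of 6 numbers parted by spaces: the shift along the tool's x, y, z in cm, then the turn, a rotation vector about the tool's x, y, z in rad. A call has 1 to 12 rows; each row shifts and turns the commanded pose from where the row before left it, along the tool's axes as they then stand; what a row does not reach is not made up. A row lasts 1/8 s, in which the tool goes at most 62.5 mm and 10.7 degrees, less where a joint would pass 70% of its speed; a pose out of reach is approached as far as the arm can. A call is refused whole if a number of a shift passes 6.25 or a number of a turn 0.188, either way. A call with a gripper value outside its range is refused whole. "grip" is the finger opening in cm, from 0 to 8.54, set as the call begins (left out, the last holds). The fingers move at their own pace and stop on an object; the grip force is fixed at half the most. Time passes only in rows, so rows that do not move let the fingers close. It gives the time, the measured TCP pose, the force and the opening at its end, in the units of the state.
- telemetry.read_state(): the state, without advancing time (a new reading comes with each control period).
- eyes.get_image(name): name is "scene" or "top" or "wrist"; returns a dict with "pixels" (420x560x3 uint8, blue, green, red), "range_z" (420x560 float32, mm along the optical axis (not along the pixel's ray), 0 where there is no reading), "fx", "fy", "cx", "cy" (pixels), "dist_coeffs" ([k1, k2, p1, p2, k3] as OpenCV has them; the pictures are not rectified), "origin" and "orientation" of the camera in the world; the wrist camera has in their place "tool_from_camera" (4x4, takes a point from camera to tool coordinates, whose origin is the TCP and whose axes are the flange's). Camera axes: x right, y up, looking along -z (the intrinsics and any distortion apply to the point x, -y, -z); pixel columns grow to the right and rows downward; lengths in mm; the calibration is good to about 2 mm. A picture is of the moment at which its call begins: read the wrist's pose just before it.
- arm.job_done(): hands the job in, once; it reports no verdict.
Trained networks look in a picture, given as the dict that the camera call returned (one of the last four; its "shot" number tells which), for a name from the list of things; names that differ only in an ending like _2 or _b are one class to them, and where a whole thing is asked for, a point or a joint stands for the part that bears it (a point fixed in the world has none). Each returns a list of dicts, best first, with "p" (0 to 1); they miss things now and then, are a little off and sometimes report something else, mostly with a low value. They report only what shows in the picture. A call takes as long as a camera call.
- eyes.boxes_of(picture, name): "point" ([x, y, z] in mm, in world coordinates, good to about 4 mm: the middle of the surface that is visible of it).
The state is a dict: "clock": time; "joints": joint angles; "joint_vel": joint speeds; "joint_efforts": joint torques, N m; "position": TCP position; "ee_rot": TCP orientation; "contact_force": force on the tool from outside, world axes, zero at the start; "wrist_torque": the same for the moment, N m; "gripper_width": finger opening in mm.
Only numpy, scipy, OpenCV 4.12 (cv2) and the standard library are available. Lean on these libraries where they do the work, as an engineer would, in place of code of your own. Each camera call takes 0.05 s, during which the arm holds its last target.

## Working session

There is one attempt and no reset: what is moved stays moved. The work goes in short steps, Python scripts to look and compute and a tool call to move; the robot and the scene stay as the last step left them, time stands still between calls to the robot, and variables do not carry over. Pictures are saved under pics/ and viewed, and the job is handed in when it is done.

Besides the shell and the picture viewer there is one more tool, called after "Emit:" as name(argument=value, ...) on one line, values as JSON. move_arm: Moves the arm, as the interface text tells. Its arguments: {"type":"object","properties":{"deltas":{"type":"string"},"grip":{"type":"number"}},"required":["deltas"]}

```bash
mkdir -p pics
cat > h.py <<'E'
import numpy as np, cv2
from bench import telemetry, eyes, arm
from scipy.spatial.transform import Rotation as R
def campose(im, st=None):
    if 'origin' in im:
        o=im['orientation']
        o=np.array(o,float)
        Rm=R.from_quat(o).as_matrix() if o.size==4 else o.reshape(3,3)
        return Rm,np.array(im['origin'],float)
    T=np.array(im['tool_from_camera']);Rt=R.from_quat(st['ee_rot']).as_matrix()
    return Rt@T[:3,:3], Rt@T[:3,3]+np.array(st['position'])
def K(im): return np.array([[im['fx'],0,im['cx']],[0,im['fy'],im['cy']],[0,0,1.]])
def unproj(im,uv,st=None,d=None):
    uv=np.array(uv,float).reshape(-1,2)
    n=cv2.undistortPoints(uv.reshape(-1,1,2),K(im),np.array(im['dist_coeffs'])).reshape(-1,2)
    if d is None: d=np.array([im['range_z'][int(round(v)),int(round(u))] for u,v in uv])
    d=np.broadcast_to(d,(len(uv),))
    P=np.c_[n[:,0]*d,-n[:,1]*d,-d]
    Rm,t=campose(im,st); return P@Rm.T+t
def onplane(im,uv,z,st=None):
    Rm,t=campose(im,st); P=unproj(im,uv,st,1.0)-t
    return t+P*((z-t[2])/P[:,2])[:,None]
def cloud(im,st=None):
    v,u=np.mgrid[0:420,0:560]; d=im['range_z'].ravel()
    P=unproj(im,np.c_[u.ravel(),v.ravel()],st,d); P[d<=0]=np.nan
    return P.reshape(420,560,3)
def proj(im,P,st=None):
    Rm,t=campose(im,st); Q=(np.array(P,float).reshape(-1,3)-t)@Rm
    Q=Q*[1,-1,-1]
    return cv2.projectPoints(Q,np.zeros(3),np.zeros(3),K(im),np.array(im['dist_coeffs']))[0].reshape(-1,2)
E
cat > a.py <<'E'
from h import *
print(telemetry.read_state())
for n in ['scene','top','wrist']:
    st=telemetry.read_state()
    im=eyes.get_image(n); cv2.imwrite(f'pics/{n}0.png',im['pixels'])
    print(n,{k:im[k] for k in im if k not in('pixels','range_z')})
    for nm in ['feed_roller','jig','carriage','grip_point','trigger_face','nozzle','axle_gear_end','axle_plain_end','laptop','job_sheet_stand','pinch_roller','alcohol_can','contact_can','solder_spool','power_brick','disk_25','pliers','screwdriver_blue']:
        if n=='wrist' and nm not in('feed_roller','jig','carriage'): continue
        r=eyes.boxes_of(im,nm)
        print(nm,[(np.round(x['point']).tolist(),round(x['p'],2)) for x in r[:2]])
print(telemetry.read_state()['clock'])
E
python3 a.py
```

```text
{'clock': 0.0, 'joints': array([ 1.56358791e+00,  3.85543067e-01,  6.60223712e-03, -4.86418040e-04,
       -1.19402591e+00, -2.58614556e-01]), 'joint_vel': array([-5.26008693e-04, -1.46915301e-03, -7.64237154e-04, -5.65759454e-05,
        6.10859397e-04,  5.15510301e-04]), 'joint_efforts': array([-2.49524428e-04, -3.92289662e+01,  1.88400346e+01,  4.18611869e+00,
       -4.58105715e-03, -1.13521079e-05]), 'position': array([164.01242542, 602.47240182, 230.22238222]), 'ee_rot': array([ 9.91167760e-01, -1.32609360e-01, -8.82142772e-05,  1.10498338e-03]), 'contact_force': array([-0.36346486, -0.83953423, -0.14158388]), 'wrist_torque': array([ 0.02622265,  0.04200671, -0.02843911]), 'gripper_width': 85.39692181666948}
scene {'fx': 544.2469078316536, 'fy': 544.2469078316536, 'cx': 281.7759586792945, 'cy': 205.87889053305977, 'dist_coeffs': array([-0.03993953,  0.        ,  0.        ,  0.        ,  0.        ]), 'origin': array([-254.42897614, -913.36979163, 1401.94868376]), 'orientation': array([ 0.31291284, -0.12458248, -0.34320245,  0.8767992 ]), 'shot': 1}
feed_roller [([440.0, 309.0,
[... 1973 characters left out ...]
2.0, 8.0], 0.42)]
screwdriver_blue [([313.0, 261.0, 6.0], 0.62), ([578.0, -446.0, 87.0], 0.49)]
wrist {'fx': 362.86400130015085, 'fy': 362.86400130015085, 'cx': 280.7305129763303, 'cy': 215.18423954893933, 'dist_coeffs': array([0.02899748, 0.        , 0.        , 0.        , 0.        ]), 'tool_from_camera': array([[-1.51953810e-04,  9.52248983e-01,  3.05322536e-01,
         7.91262461e+01],
       [ 9.99999876e-01,  6.16742127e-08,  4.97490504e-04,
         5.14765594e-01],
       [ 4.73715996e-04,  3.05322574e-01, -9.52248865e-01,
        -1.43357861e+02],
       [ 0.00000000e+00,  0.00000000e+00,  0.00000000e+00,
         1.00000000e+00]]), 'shot': 3}
feed_roller []
jig []
carriage []
2.1
```

View images.

View pics/scene0.png

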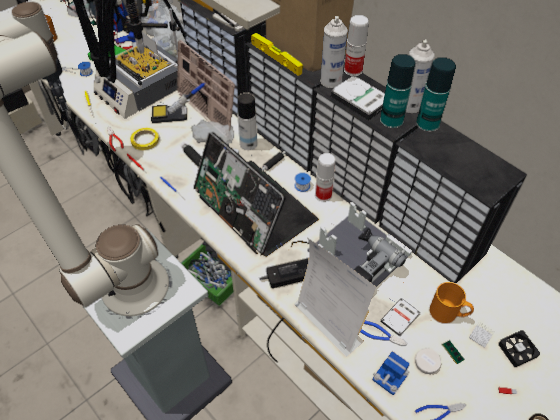

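View pics/top0.png

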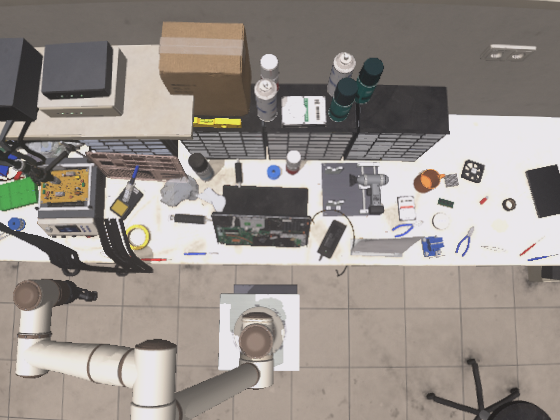

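View pics/wrist0.png

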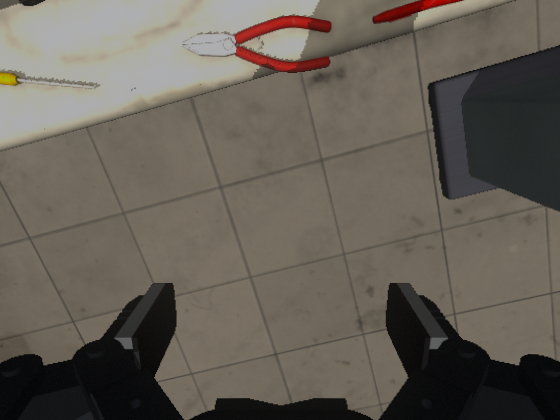

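```bash
cat > b.py <<'E'
from h import *
im=eyes.get_image('top'); np.savez('top.npz',**{k:im[k] for k in im})
s=eyes.get_image('scene'); np.savez('scene.npz',**{k:s[k] for k in s})
a=im['pixels']
c1=cv2.resize(a[165:250,150:260],None,fx=7,fy=7,interpolation=cv2.INTER_CUBIC)
c2=cv2.resize(a[150:260,300:430],None,fx=6,fy=5.4,interpolation=cv2.INTER_CUBIC)
cv2.imwrite('pics/t1.png',c1);cv2.imwrite('pics/t2.png',c2)
b=s['pixels']
cv2.imwrite('pics/s1.png',cv2.resize(b[180:360,240:440],None,fx=4,fy=3.3,interpolation=cv2.INTER_CUBIC))
C=cloud(im)
# jig region heights
for x in range(440,701,10):
    pass
m=(C[...,0]>430)&(C[...,0]<720)&(C[...,1]>-560)&(C[...,1]<-240)
for lo,hi in [(5,16),(85,105)]:
    q=C[m&(C[...,2]>lo)&(C[...,2]<hi)]; print(lo,hi,len(q),q.min(0),q.max(0))
q=C[(C[...,0]>410)&(C[...,0]<480)&(C[...,1]>150)&(C[...,1]<420)&(C[...,2]>12)&(C[...,2]<50)]
print(len(q),q.min(0),q.max(0),q.mean(0))
E
python3 b.py
```

```text
5 16 1759 [ 431.13889427 -558.20824386    5.00846906] [ 717.68642624 -240.01997476   15.98801754]
85 105 507 [ 466.57414578 -555.7152824    85.01255736] [ 715.12476113 -241.93064349  104.95588939]
293 [425.52316323 159.24152232  13.5276405 ] [479.84744766 376.26173143  45.26622427] [446.46643922 285.9922396   30.31254422]
```

View pics/t1.png

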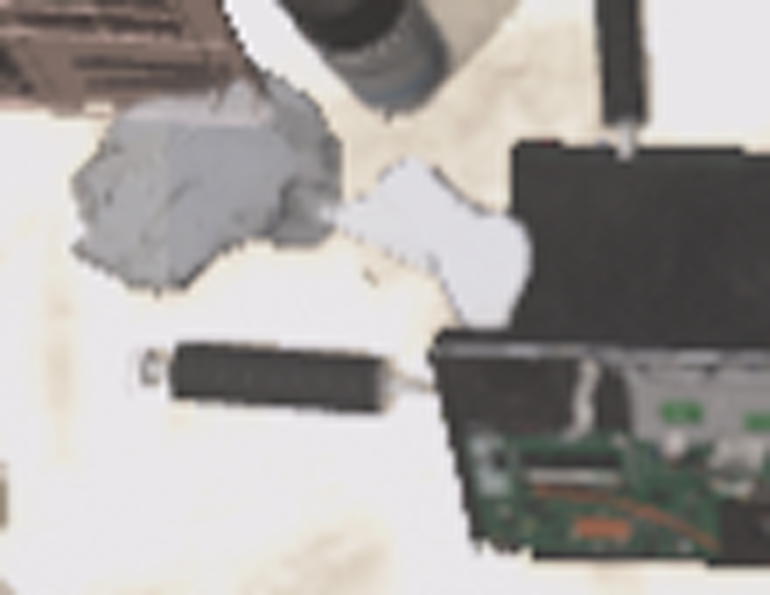

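View pics/t2.png

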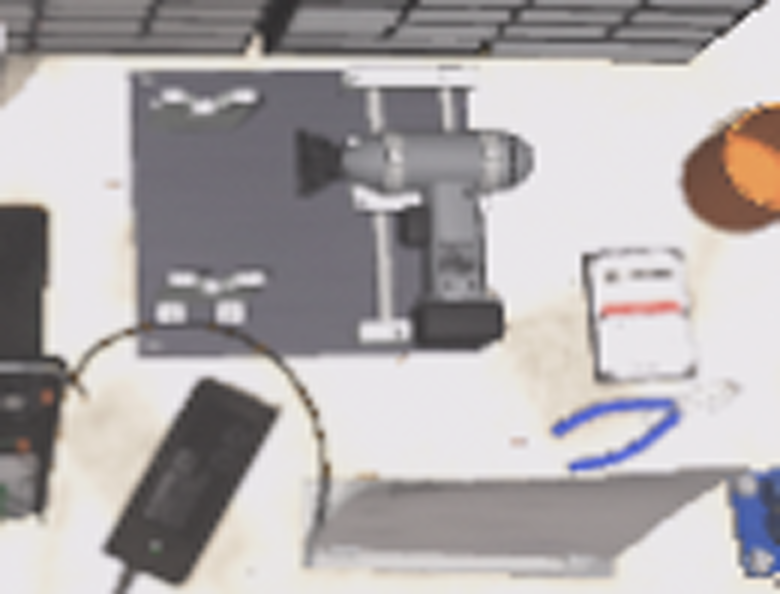

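View pics/s1.png

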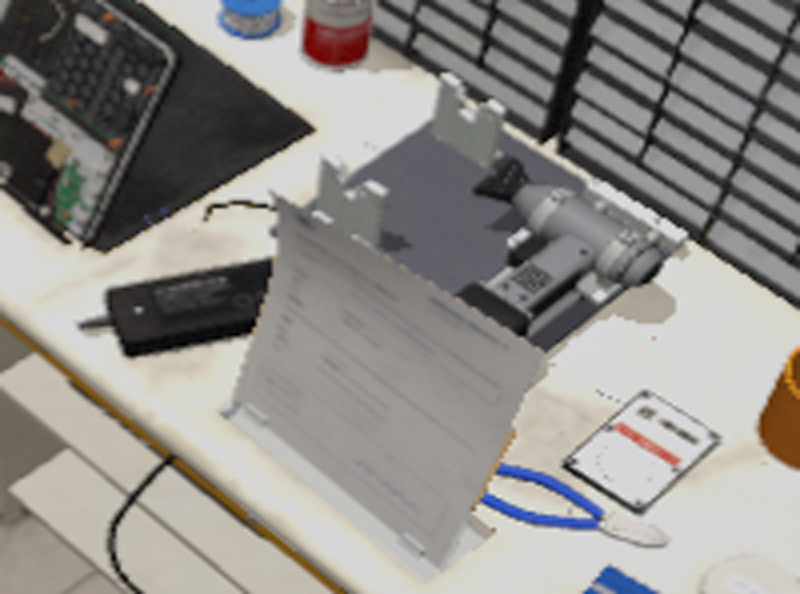

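```bash
cat > c.py <<'E'
from h import *
im=dict(np.load('top.npz'));s=dict(np.load('scene.npz'))
for im in (im,s):
    C=cloud(im)
    def reg(n,x0,x1,y0,y1,z0,z1):
        q=C[(C[...,0]>x0)&(C[...,0]<x1)&(C[...,1]>y0)&(C[...,1]<y1)&(C[...,2]>z0)&(C[...,2]<z1)]
        if len(q): print(n,len(q),np.percentile(q,[1,50,99],axis=0).round(1).tolist())
        return q
    reg('screen top',300,560,-260,260,215,245)
    reg('screen mid',300,560,-260,260,100,140)
    reg('stand top',250,520,-620,-260,150,205)
    reg('plates',470,680,-350,-230,90,103)
    reg('plateF',600,680,-380,-230,92,103)
    reg('plateN',480,560,-380,-230,92,103)
    q=reg('roller',400,480,190,380,22,45)
    v=np.linalg.svd(q[:,:2]-q[:,:2].mean(0))[2][0];print('dir',v)
im=dict(np.load('top.npz'))
# jig base corners in crop t2: px = 300+u/6, py=150+v/5.4
cr=np.array([[133,72],[140,354]])
uv=np.c_[300+cr[:,0]/6-.5+.08,150+cr[:,1]/5.4-.5+.08]
P=onplane(im,uv,10);print('jig +y corners far,near',P.round(1))
pk=np.array([[205,108],[215,288],[175,95],[250,95],[180,278],[258,278]])
uv=np.c_[300+pk[:,0]/6-.42,150+pk[:,1]/5.4-.42]
print(onplane(im,uv,98).round(1))
for h,(u,v) in {18:(150,367),18.1:(178,371),18.2:(385,385)}.items():
    print(onplane(im,[[150+u/7-.43,165+v/7-.43]],18).round(1))
E
python3 c.py
```

```text
screen top 481 [[420.7, -188.5, 215.2], [433.2, -5.7, 233.1], [446.0, 162.2, 242.5]]
screen mid 618 [[365.3, -188.2, 100.7], [382.6, -35.9, 120.7], [396.8, 162.3, 139.4]]
stand top 212 [[345.0, -574.2, 150.6], [350.8, -463.4, 177.6], [363.2, -365.6, 204.4]]
plates 48 [[504.2, -325.9, 90.5], [640.0, -280.0, 95.4], [649.6, -260.9, 102.2]]
plateF 22 [[639.9, -320.6, 92.2], [644.1, -278.8, 95.5], [649.2, -260.8, 102.2]]
plateN 21 [[504.0, -326.2, 92.4], [508.4, -279.3, 96.8], [512.7, -267.0, 101.4]]
roller 257 [[425.9, 215.5, 22.3], [445.2, 286.8, 32.1], [464.8, 371.5, 40.4]]
dir [-0.08804486 -0.99611651]
screen top 685 [[419.9, -191.8, 215.2], [432.4, -21.7, 229.8], [446.4, 162.2, 241.9]]
screen mid 1204 [[364.7, -191.3, 100.7], [384.0, -37.3, 121.1], [401.1, 165.8, 139.5]]
stand top 949 [[341.3, -580.8, 150.7], [348.1, -484.5, 177.6], [354.0, -371.4, 204.5]]
plates 80 [[503.5, -330.6, 90.0], [512.5, -287.6, 96.1], [650.4, -265.0, 101.4]]
plateF 30 [[638.5, -325.9, 92.5], [644.1, -285.5, 96.6], [650.4, -264.0, 102.0]]
plateN 41 [[502.9, -330.8, 92.4], [508.3, -288.0, 96.3], [513.8, -267.7, 100.9]]
roller 201 [[429.1, 249.9, 22.2], [443.6, 304.5, 32.0], [462.3, 371.6, 40.3]]
dir [-0.1176305  -0.99305743]
jig +y corners far,near [[ 687.6 -252.8   10. ]
 [ 468.  -255.9   10. ]]
[[ 637.4 -291.1   98. ]
 [ 504.2 -296.    98. ]
 [ 647.  -271.5   98. ]
 [ 647.4 -320.9   98. ]
 [ 511.4 -273.3   98. ]
 [ 511.8 -324.1   98. ]]
[[454.2 364.2  18. ]]
[[452.  347.6  18. ]]
[[444.8 226.   18. ]]
```

```bash
cat > plan.py <<'E'
# usage: rows(pos0,yaw0,pos1,yaw1,n) : tool pointing down exactly, tool x at yaw
import numpy as np
from scipy.spatial.transform import Rotation as R
def Rd(yaw):
    c,s=np.cos(yaw),np.sin(yaw)
    return np.array([[c,s,0],[s,-c,0],[0,0,-1.]])
def yaw_of(q):
    m=R.from_quat(q).as_matrix(); return np.arctan2(m[1,0],m[0,0])
def rows(p0,R0,p1,R1,n,smooth=False):
    p0=np.array(p0,float);p1=np.array(p1,float)
    rv=R.from_matrix(R0.T@R1).as_rotvec()
    dec=2
    p=p0.copy();Rc=R0.copy();out=[]
    for i in range(n):
        f=(i+1)/n
        tgt=p0+(p1-p0)*f
        d=np.round(Rc.T@(tgt-p)/10,2); 
        trot=R.from_matrix(Rc.T@R0@R.from_rotvec(rv*f).as_matrix()).as_rotvec().round(3)
        out.append(np.r_[d,trot]); p=p+Rc@(d*10); Rc=Rc@R.from_rotvec(trot).as_matrix()
    print('; '.join(' '.join(f'{v:g}' for v in r+0.0) for r in out))
    return p,Rc
def go(p1,yaw1,n,st=None,p0=None,R0=None):
    from bench import telemetry
    if p0 is None:
        st=telemetry.read_state(); p0=st['position'];R0=R.from_quat(st['ee_rot']).as_matrix()
    return rows(p0,R0,p1,Rd(yaw1),n)
E
python3 - <<'E'
from h import *
from plan import *
im=dict(np.load('top.npz'));C=cloud(im).reshape(-1,3)
for t in np.linspace(0,1,9):
    p=np.array([164,602])*(1-t)+np.array([448,288])*t
    m=np.linalg.norm(C[:,:2]-p,axis=1)<110
    print(p.round(),np.nanmax(C[m,2]) if m.any() else None)
go([448,288,180],np.deg2rad(-94.5),9)
E
```

```text
[164. 602.] 595.6968067745192
[200. 563.] 595.6968067745192
[235. 524.] 774.3121778707043
[270. 484.] 774.3121778707043
[306. 445.] 774.3121778707043
[342. 406.] 774.3121778707043
[377. 366.] 773.8398309860873
[412. 327.] 717.7801376556368
[448. 288.] 716.9629229853979
3.96 2.55 0.57 0 0 0.154; 4.31 1.91 0.57 0 0 0.153; 4.55 1.23 0.57 0 0 0.154; 4.68 0.52 0.57 0 0 0.154; 4.71 -0.2 0.57 0 0 0.154; 4.62 -0.93 0.57 0 0 0.153; 4.42 -1.61 0.57 0 0 0.154; 4.13 -2.28 0.57 0 0 0.154; 3.72 -2.88 0.57 0 0 0.154
```

Run:
```python
from h import *
im=dict(np.load('top.npz'));C=cloud(im)
for u,v in [(70,240),(100,220),(110,240),(120,230),(130,255),(145,262),(72,262),(115,225)]: print(u,v,C[v,u].round())
cv2.imwrite('pics/t3.png',cv2.resize(im['pixels'][130:330,0:200],None,fx=3.5,fy=3))
```

```text
70 240 [357. 791.  -1.]
100 220 [355. 354. 708.]
110 240 [308. 329. 701.]
120 230 [401. 581.  -4.]
130 255 [273. 287. 675.]
145 262 [271. 470.  -5.]
72 262 [252. 391. 758.]
115 225 [343. 315. 711.]
```

View pics/t3.png

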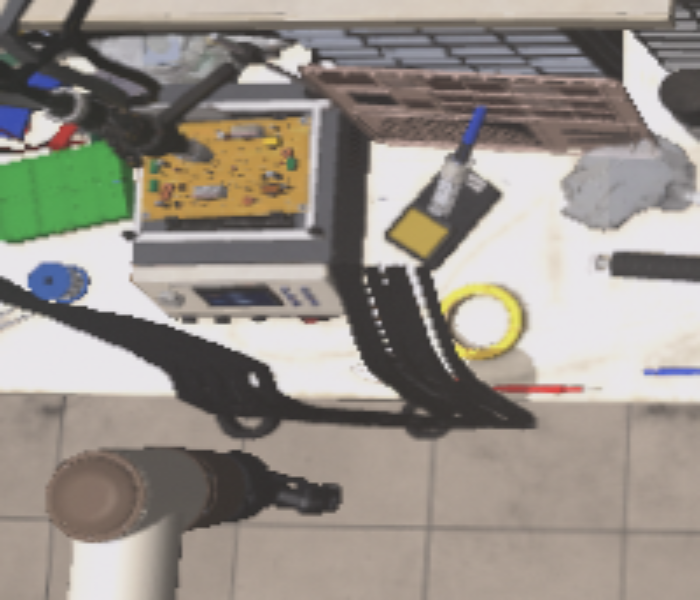

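Run:
```python
from h import *
im=dict(np.load('scene.npz'));C=cloud(im)
cv2.imwrite('pics/s2.png',cv2.resize(im['pixels'][0:300,0:250],None,fx=3,fy=2))
for u,v in [(20,25),(20,70),(60,220),(90,285),(125,240),(75,270),(100,30),(85,20),(105,60)]: print(u,v,C[v,u].round())
t=dict(np.load('top.npz'));D=cloud(t)
for u,v in [(256,340),(155,370),(230,390),(90,360),(35,295),(35,340),(80,295),(155,410)]: print('top',u,v,D[v,u].round())
for n,c in(('s',C),('t',D)):
    q=c.reshape(-1,3); m=(q[:,0]>150)&(q[:,0]<620)&(q[:,1]>-700)&(q[:,1]<800)&(q[:,2]>420); q=q[m]
    print(n,len(q)); 
    for z in range(420,1200,40):
        w=q[(q[:,2]>=z)&(q[:,2]<z+40)]
        if len(w): print(z,len(w),w.min(0).round(),w.max(0).round())
```

```text
20 25 [125. 571. 558.]
20 70 [-15. 164. 696.]
60 220 [-99.  40. 365.]
90 285 [-120.  -50.  196.]
125 240 [ 15. -20. 236.]
75 270 [-129.   -8.  229.]
100 30 [253. 335. 595.]
85 20 [234. 368. 617.]
105 60 [237. 319. 516.]
top 256 340 [  6.  -3. 241.]
top 155 370 [ 13. 198. 727.]
top 230 390 [-113.   63.  413.]
top 90 360 [ 17. 377. 665.]
top 35 295 [165. 574. 588.]
top 35 340 [ 42. 583. 559.]
top 80 295 [153. 567. 342.]
top 155 410 [-74. 194. 730.]
s 2754
420 103 [186. 295. 421.] [238. 588. 460.]
460 277 [173. 280. 460.] [243. 601. 499.]
500 503 [150. 176. 500.] [620. 586. 540.]
540 623 [150. 272. 540.] [620. 641. 580.]
580 634 [150. 270. 580.] [265. 636. 620.]
620 407 [233. 273. 620.] [276. 422. 660.]
660 207 [236. 274. 660.] [293. 401. 691.]
t 6266
420 255 [150. 560. 420.] [606. 786. 460.]
460 343 [151. 287. 460.] [619. 783. 500.]
500 380 [150. 276. 500.] [617. 766. 540.]
540 391 [150. 276. 540.] [620. 753. 580.]
580 637 [150. 276. 580.] [263. 643. 620.]
620 199 [232. 278. 620.] [272. 414. 660.]
660 523 [222. 278. 660.] [339. 445. 700.]
700 771 [222. 284. 700.] [363. 446. 740.]
740 1101 [244. 369. 740.] [342. 570. 774.]
1140 1658 [ 617. -493. 1159.] [ 620.  335. 1180.]
1180 8 [ 618. -470. 1180.] [ 620. -447. 1181.]
```

View pics/s2.png

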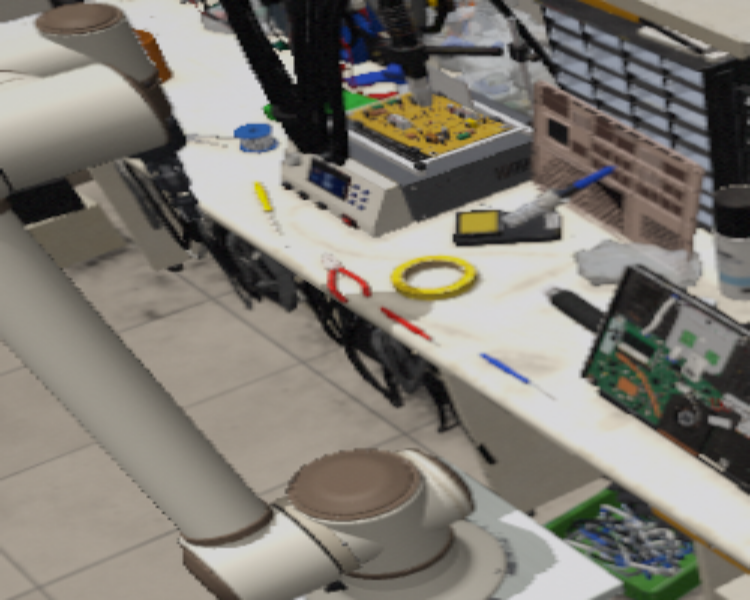

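Run:
```python
from h import *
P=np.concatenate([cloud(dict(np.load(f))).reshape(-1,3) for f in('scene.npz','top.npz')])
P=P[~np.isnan(P[:,0])]
m=(P[:,0]>100)&(P[:,0]<420)&(P[:,1]>200)&(P[:,1]<900)&(P[:,2]>250)&(P[:,2]<850)
q=P[m]; np.save('obj.npy',q)
img=np.full((600,800,3),255,np.uint8)
# left: x-y (x up, y left) ; right: y-z
for p in q:
    c=int((p[2]-250)/600*255); col=tuple(int(v) for v in cv2.applyColorMap(np.uint8([[c]]),cv2.COLORMAP_JET)[0,0])
    cv2.circle(img,(int((900-p[1])*.5)+20,int((420-p[0])*.5)+20),1,col,-1)
    cv2.circle(img,(int((900-p[1])*.5)+20,int((850-p[2])*.5)+220),1,col,-1)
    cv2.circle(img,(int((p[0]-100)*.9)+450,int((850-p[2])*.5)+220),1,col,-1)
cv2.imwrite('pics/obj.png',img)
for y in range(260,600,20):
    w=q[(q[:,1]>=y)&(q[:,1]<y+20)&(q[:,0]>180)]
    if len(w): print(y,len(w),w.min(0).round(),w.max(0).round())
```

```text
260 284 [233. 270. 512.] [293. 280. 691.]
280 726 [228. 280. 456.] [358. 300. 714.]
300 665 [228. 300. 451.] [363. 320. 717.]
320 689 [229. 320. 447.] [363. 340. 716.]
340 640 [220. 340. 449.] [363. 360. 717.]
360 497 [219. 360. 435.] [362. 380. 768.]
380 396 [222. 380. 441.] [284. 400. 774.]
400 332 [222. 400. 512.] [293. 420. 773.]
420 283 [222. 420. 648.] [301. 440. 774.]
440 139 [227. 440. 692.] [306. 460. 773.]
460 108 [280. 460. 763.] [312. 480. 774.]
480 86 [289. 480. 765.] [316. 500. 773.]
500 69 [298. 500. 763.] [321. 520. 774.]
520 50 [307. 520. 766.] [323. 539. 773.]
540 64 [180. 540. 373.] [335. 560. 773.]
560 586 [180. 560. 359.] [342. 580. 772.]
580 251 [181. 580. 364.] [210. 600. 594.]
```

View pics/obj.png

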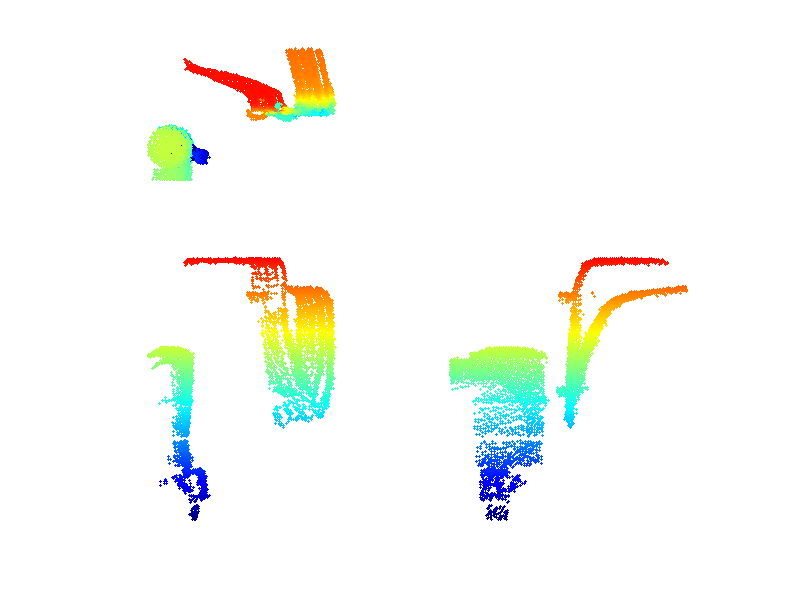

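Run:
```python
from h import *
P=np.concatenate([cloud(dict(np.load(f))).reshape(-1,3) for f in('scene.npz','top.npz')])
P=P[~np.isnan(P[:,0])]
m=(P[:,0]>-220)&(P[:,0]<230)&(P[:,1]>-150)&(P[:,1]<720)&(P[:,2]>20)&(P[:,2]<900)
q=P[m]; np.save('armc.npy',q)
img=np.full((600,800,3),255,np.uint8)
def J(v): return tuple(int(a) for a in cv2.applyColorMap(np.uint8([[np.clip(v,0,255)]]),cv2.COLORMAP_JET)[0,0])
for p in q:
    cv2.circle(img,(int((720-p[1])*.6)+5,int((800-p[2])*.6)+5),1,J((p[0]+220)/450*255),-1) # y-z
    cv2.circle(img,(int((p[0]+220)*.5)+550,int((800-p[2])*.5)+5),1,J((p[1]+150)/850*255),-1) # x-z
cv2.imwrite('pics/arm.png',img)
```

View pics/arm.png

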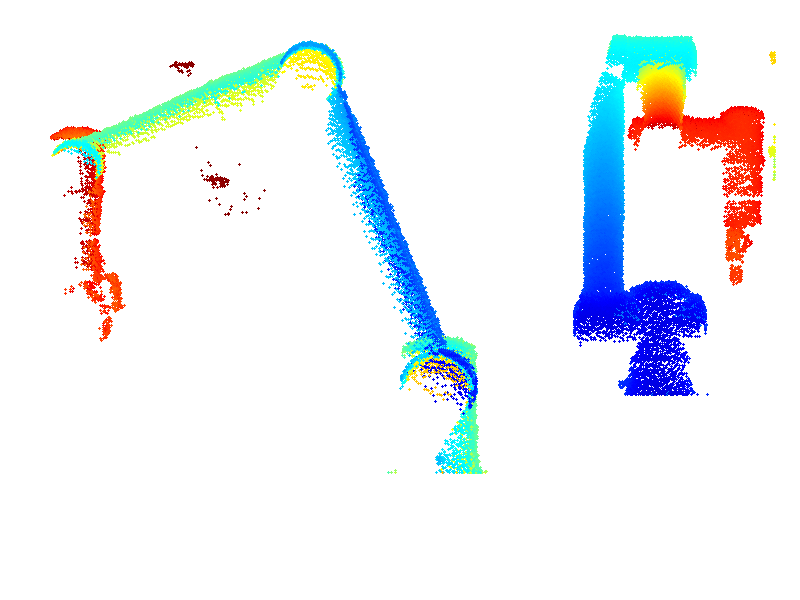

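```bash
cat > kin.py <<'E'
import numpy as np
from scipy.spatial.transform import Rotation as R
from scipy.optimize import least_squares
from scipy.spatial import cKDTree
HS,L1,L2,LT,LAT=167.,561.,420.,303.,160.
def fk(q,full=False):
    q1,q2,q3,q4,q5,q6=q
    B=R.from_euler('z',q1).as_matrix()
    d=q2-q3
    f=np.array([np.cos(d),0,-np.sin(d)])
    sh=np.array([0,0,HS]); el=sh+L1*np.array([np.sin(q2),0,np.cos(q2)]); wr=el+L2*f
    Rf=R.from_euler('y',d).as_matrix()            # x axis -> f
    Rr=Rf@R.from_euler('x',q4*S4).as_matrix()
    R5=Rr@R.from_euler('y',-q5).as_matrix()       # x axis -> tool dir
    lat=-R5[:,1]; t=R5[:,0]
    w2=wr+LAT*lat; tcp=w2+LT*t
    # tool frame: z=t ; at q6: yaw law yaw=q1+q6-pi/2 when pointing down
    # R5 axes: x=t(down), y=left, z= -> (for down) forward radial
    fwd=R5[:,2]; left=R5[:,1]
    a=q6-np.pi/2
    tx=np.cos(a)*fwd+np.sin(a)*left
    ty=np.cross(t,tx)
    Rt=B@np.c_[tx,ty,t]
    if not full: return B@tcp,Rt
    up=np.array([0,137,0.])
    segs={'upper':(sh+up,el+up,58),'elbow':(el+np.array([0,165,0]),el+np.array([0,-5,0]),55),'fore':(el,wr,50),
      'wrist':(wr-55*lat,w2,45),'last':(w2-45*t,w2+60*t,42),'tool':(w2+60*t,tcp-73*t,42),'fing':(tcp-60*t,tcp-10*t,40)}
    return B@tcp,Rt,{k:(B@a,B@b,r) for k,(a,b,r) in segs.items()}
S4=1.0
LO=np.array([-3.14,-1.21,-1.07,-3.16,-2.99,-3.1]);HI=np.array([3.14,2.06,1.41,2.05,-.16,3.1])
def ik(p,Rt,q0):
    def e(q):
        a,b=fk(q); return np.r_[(a-p)/100,R.from_matrix(b.T@Rt).as_rotvec()]
    s=least_squares(e,np.clip(q0,LO+1e-6,HI-1e-6),bounds=(LO,HI)); return s.x,np.abs(s.fun).max()
def clear(q,P,keys=('upper','elbow','fore','wrist','last','tool','fing')):
    _,_,S=fk(q,True); out={}
    for k in keys:
        a,b,r=S[k]; d=b-a; t=np.clip((P-a)@d/(d@d),0,1)
        D=np.linalg.norm(P-a-t[:,None]*d,axis=1)-r; i=D.argmin(); out[k]=(round(D[i]),P[i].round().tolist())
    return out
E
cat > env.py <<'E'
from h import *
P=np.concatenate([cloud(dict(np.load(f))).reshape(-1,3) for f in('scene.npz','top.npz')])
P=P[~np.isnan(P[:,0])]
m=(P[:,0]>150)&(P[:,0]<900)&(np.abs(P[:,1])<900)&(P[:,2]<1000)
P=P[m]
arm=(P[:,0]<216)&(P[:,1]>480)&(P[:,2]>200)
P=P[~arm]
rol=(abs(P[:,0]-448)<45)&(abs(P[:,1]-285)<95)&(P[:,2]<50)
P=P[~rol]
P=P[P[:,2]>4]
v=np.unique((P/6).round().astype(int),axis=0)*6.; np.save('env.npy',v); print(len(v))
E
python3 env.py
python3 - <<'E'
from kin import *; from plan import Rd
q0=np.array([1.56358791,.385543,.0066,-.000486,-1.194026,-.2586])
p,Rt=fk(q0);print(p,R.from_matrix(Rt).as_quat())
P=np.load('env.npy')
print(clear(q0,P))
c=np.array([448,288,18.])
yaw=np.deg2rad(-94.5)
ax=np.array([np.cos(yaw),np.sin(yaw),0]) # roller axis
for a in (0,10,20,30,-15):
  for b in (0,-10,10):
    Rt=R.from_rotvec(ax*np.deg2rad(a)).as_matrix()@Rd(yaw)
    Rt=Rt@R.from_rotvec([0,np.deg2rad(b),0]).as_matrix()
    q,e=ik(c+Rt[:,2]*19,Rt,[.7,.5,-.4,0,-.7,-.8])
    r=clear(q,P)
    print(a,b,q.round(2),round(e,4),'tz',Rt[:,2].round(2),{k:v for k,v in r.items() if v[0]<30})
E
```

```text
83033
[164.46169099 599.37509742 228.51819078] [ 9.91192494e-01 -1.32424353e-01  3.60264934e-04  1.04945118e-03]
{'upper': (329, [234.0, 276.0, 540.0]), 'elbow': (208, [252.0, 276.0, 618.0]), 'fore': (176, [228.0, 402.0, 594.0]), 'wrist': (158, [228.0, 408.0, 546.0]), 'last': (157, [234.0, 414.0, 582.0]), 'tool': (171, [234.0, 402.0, 510.0]), 'fing': (208, [258.0, 564.0, 12.0])}
0 0 [ 0.88  0.52 -0.47  0.   -0.58 -0.96] 0.0 tz [ 0.  0. -1.] {'fore': (-48, [234.0, 282.0, 522.0]), 'fing': (6, [492.0, 300.0, 6.0])}
0 -10 [ 0.81  0.49 -0.46  0.23 -0.5  -0.69] 0.0 tz [ 0.01  0.17 -0.98] {'fore': (-36, [246.0, 276.0, 522.0]), 'fing': (5, [492.0, 300.0, 6.0])}
0 10 [ 0.93  0.56 -0.45 -0.14 -0.71 -1.12] 0.0 tz [-0.01 -0.17 -0.98] {'elbow': (28, [252.0, 276.0, 618.0]), 'fore': (-49, [234.0, 312.0, 498.0]), 'tool': (24, [498.0, 330.0, 42.0]), 'fing': (6, [402.0, 288.0, 6.0])}
10 0 [ 0.91  0.47 -0.76 -0.55 -0.28 -1.51] 0.0 tz [ 0.17 -0.01 -0.98] {'fore': (-11, [228.0, 294.0, 456.0]), 'tool': (29, [402.0, 276.0, 12.0]), 'fing': (4, [492.0, 300.0, 6.0])}
10 -10 [ 0.89  0.46 -0.72 -0.21 -0.16 -1.1
[... 1213 characters left out ...]
0, 12.0]), 'fing': (2, [492.0, 300.0, 6.0])}
-15 0 [ 0.76  0.6  -0.23  0.24 -0.93 -0.68] 0.0 tz [-0.26  0.02 -0.97] {'elbow': (0, [258.0, 270.0, 624.0]), 'fore': (-30, [258.0, 270.0, 582.0]), 'tool': (21, [498.0, 330.0, 42.0]), 'fing': (4, [402.0, 288.0, 6.0])}
-15 -10 [ 0.69  0.58 -0.24  0.41 -0.86 -0.5 ] 0.0 tz [-0.24  0.19 -0.95] {'elbow': (12, [258.0, 270.0, 624.0]), 'fore': (-4, [258.0, 270.0, 582.0]), 'tool': (27, [528.0, 282.0, 54.0]), 'fing': (4, [402.0, 288.0, 6.0])}
-15 10 [ 0.82  0.64 -0.21  0.11 -1.02 -0.81] 0.0 tz [-0.27 -0.15 -0.95] {'elbow': (-18, [258.0, 270.0, 612.0]), 'fore': (-48, [252.0, 270.0, 576.0]), 'tool': (14, [498.0, 330.0, 42.0]), 'fing': (4, [402.0, 288.0, 6.0])}
```

```bash
cat > s.py <<'E'
from kin import *; from plan import Rd
P=np.load('env.npy'); P=P[(P[:,0]>200)&(P[:,1]>60)&(P[:,1]<520)]
yaw=np.deg2rad(-94.5)
ax=np.array([np.cos(yaw),np.sin(yaw),0])
K=('upper','elbow','fore','wrist','last','tool')
res=[]
for s in (0,20):
 for a in (-20,-15,-10,-5,0,5):
  for b in (-35,-30,-25,-20,-15,-10):
    c=np.array([448,288,18.])+ax*s
    Rt=R.from_rotvec(ax*np.deg2rad(a)).as_matrix()@Rd(yaw)
    Rt=Rt@R.from_rotvec([0,np.deg2rad(b),0]).as_matrix()
    q,e=ik(c+Rt[:,2]*12,Rt,[.7,.5,-.3,.3,-.8,-.6])
    if e>1e-3: continue
    r=clear(q,P,K); m=min(v[0] for v in r.values())
    res.append((m,s,a,b,q.round(2).tolist(),{k:v for k,v in r.items() if v[0]<25}))
res.sort(key=lambda r:-r[0])
for r in res[:16]: print(r)
E
python3 s.py
```

```text
(22, 20, -15, -15, [0.61, 0.55, -0.26, 0.49, -0.86, -0.38], {'elbow': (22, [258.0, 270.0, 624.0]), 'fore': (24, [258.0, 270.0, 582.0]), 'last': (23, [450.0, 162.0, 228.0]), 'tool': (23, [450.0, 162.0, 228.0])})
(17, 0, -15, -20, [0.59, 0.55, -0.24, 0.59, -0.85, -0.3], {'elbow': (17, [258.0, 270.0, 624.0]), 'last': (22, [450.0, 162.0, 228.0]), 'tool': (22, [450.0, 162.0, 228.0])})
(13, 0, -15, -15, [0.64, 0.56, -0.24, 0.5, -0.86, -0.41], {'elbow': (18, [258.0, 270.0, 624.0]), 'fore': (13, [258.0, 270.0, 582.0])})
(12, 20, -10, -15, [0.64, 0.52, -0.32, 0.47, -0.74, -0.4], {'fore': (14, [258.0, 270.0, 582.0]), 'last': (12, [450.0, 162.0, 228.0]), 'tool': (12, [444.0, 168.0, 222.0])})
(11, 0, -10, -20, [0.62, 0.52, -0.29, 0.58, -0.74, -0.3], {'fore': (20, [258.0, 270.0, 582.0]), 'last': (11, [450.0, 162.0, 228.0]), 'tool': (11, [444.0, 168.0, 222.0])})
(10, 20, -15, -20, [0.56, 0.55, -0.26, 0.59, -0.85, -0.27], {'elbow': (20, [258.0, 270.0, 624.0]), 'last': (10, [450.0, 162.0, 228.0]), 'tool': (10, [450.0, 162.0, 228.0])})
(8, 0, -15, -25, [0.54, 0.55, -0.24, 0.7, -0.85, -0.19], {'upper'
[... 1043 characters left out ...]
.07], {'upper': (2, [252.0, 276.0, 618.0]), 'elbow': (4, [252.0, 276.0, 618.0]), 'wrist': (17, [450.0, 132.0, 228.0]), 'last': (1, [450.0, 162.0, 228.0]), 'tool': (2, [450.0, 162.0, 228.0])})
(1, 0, 0, -20, [0.7, 0.47, -0.41, 0.53, -0.5, -0.33], {'fore': (3, [252.0, 276.0, 552.0]), 'wrist': (14, [432.0, 162.0, 240.0]), 'last': (1, [444.0, 168.0, 222.0]), 'tool': (1, [444.0, 168.0, 222.0])})
(1, 20, -20, -15, [0.58, 0.58, -0.2, 0.52, -0.97, -0.37], {'upper': (11, [252.0, 294.0, 630.0]), 'elbow': (1, [252.0, 276.0, 618.0])})
(0, 20, -20, -10, [0.62, 0.59, -0.2, 0.43, -0.98, -0.45], {'upper': (20, [252.0, 294.0, 630.0]), 'elbow': (0, [252.0, 276.0, 618.0]), 'fore': (18, [258.0, 270.0, 582.0])})
```

Run:
```python
import numpy as np
from kin import *; from plan import *
q=np.load('obj.npy');q=q[(q[:,0]>215)&(q[:,1]<450)]
for y in (300,320,340,360,380):
  for z in range(440,700,20):
    w=q[(abs(q[:,1]-y)<10)&(abs(q[:,2]-z-10)<10)]
    if len(w): print(y,z,len(w),w[:,0].min().round(),w[:,0].max().round(),end=' | ')
  print()
P=np.load('env.npy')
for yd in (340,360):
 for x in (150,185):
  qq,e=ik(np.array([x,yd,480.]),Rd(np.deg2rad(-90)),[1.4,.2,.3,0,-1.2,-1.4]);print(x,qq.round(2),e,{k:v for k,v in clear(qq,P).items() if v[0]<60})
go([145,345,480],np.deg2rad(-90),9)
```

```text
300 440 7 230.0 236.0 | 300 460 26 228.0 241.0 | 300 480 17 230.0 239.0 | 300 500 22 231.0 240.0 | 300 520 26 234.0 246.0 | 300 540 39 236.0 248.0 | 300 560 42 238.0 252.0 | 300 580 33 244.0 253.0 | 300 600 36 247.0 260.0 | 300 620 59 250.0 268.0 | 300 640 61 259.0 272.0 | 300 660 77 266.0 288.0 | 300 680 101 275.0 330.0 | 
320 440 11 228.0 234.0 | 320 460 10 230.0 238.0 | 320 480 39 230.0 240.0 | 320 500 36 231.0 242.0 | 320 520 27 229.0 242.0 | 320 540 18 233.0 249.0 | 320 560 18 242.0 249.0 | 320 580 31 247.0 253.0 | 320 600 40 250.0 261.0 | 320 620 51 255.0 267.0 | 320 640 56 261.0 273.0 | 320 660 71 266.0 283.0 | 320 680 82 275.0 318.0 | 
340 440 14 227.0 238.0 | 340 460 18 230.0 235.0 | 340 480 16 231.0 236.0 | 340 500 25 223.0 245.0 | 340 520 65 230.0 249.0 | 340 540 82 230.0 251.0 | 340 560 78 231.0 256.0 | 340 580 41 232.0 256.0 | 340 600 37 233.0 262.0 | 340 620 39 256.0 265.0 | 340 640 42 263.0 270.0 | 340 660 36 268.0 276.0 | 340 680 97 275.0 339.0 | 
360 440 8 230.0 235.0 | 360 460 19 230.0 237.0 | 360 480 18 221.0 235.0 | 360 500 54 219.0 236.0 | 360 520 17 231.0 235.0 
[... 894 characters left out ...]
fing': (-2, [222.0, 348.0, 510.0])}
150 [ 1.6  -0.11  0.03 -0.   -1.71 -1.6 ] 4.001477978383364e-15 {'wrist': (54, [246.0, 372.0, 762.0]), 'last': (47, [222.0, 408.0, 702.0]), 'tool': (36, [228.0, 354.0, 552.0]), 'fing': (32, [222.0, 360.0, 498.0])}
185 [ 1.5  -0.08  0.06 -0.   -1.71 -1.5 ] 5.638724777920704e-14 {'wrist': (21, [246.0, 372.0, 762.0]), 'last': (13, [240.0, 366.0, 732.0]), 'tool': (1, [228.0, 354.0, 552.0]), 'fing': (-3, [222.0, 360.0, 498.0])}
0.55 2.82 -2.76 0 0 0.145; 0.95 2.72 -2.77 0 0 0.145; 1.33 2.54 -2.76 0 0 0.145; 1.69 2.33 -2.76 0 0 0.145; 2 2.06 -2.77 0 0 0.145; 2.28 1.75 -2.76 0 0 0.145; 2.52 1.4 -2.76 0 0 0.145; 2.68 1.03 -2.77 0 0 0.145; 2.81 0.62 -2.76 0 0 0.145
```

Emit:
move_arm(deltas="0.55 2.82 -2.76 0 0 0.145; 0.95 2.72 -2.77 0 0 0.145; 1.33 2.54 -2.76 0 0 0.145; 1.69 2.33 -2.76 0 0 0.145; 2 2.06 -2.77 0 0 0.145; 2.28 1.75 -2.76 0 0 0.145; 2.52 1.4 -2.76 0 0 0.145; 2.68 1.03 -2.77 0 0 0.145; 2.81 0.62 -2.76 0 0 0.145; 0 0 0 0 0 0", grip=8.54)

```text
clock: 3.45
position: [145.3, 343.9, 483.3]
ee_rot: [0.707, -0.707, -0.003, -0.003]
contact_force: [-0.0, -0.1, -0.3]
gripper_width: 85.2
```

Run:
```python
from h import *; from kin import *
s=telemetry.read_state(); print(s['clock'],s['position'],s['ee_rot'],s['joints'].round(3)); print(fk(s['joints'])[0])
print(s['joint_efforts'].round(2))
st=s
im=eyes.get_image('scene'); cv2.imwrite('pics/s3.png',cv2.resize(im['pixels'][0:260,0:300],None,fx=2.6,fy=2.3))
```

```text
3.45 [145.28632697 343.94062565 483.30041617] [ 0.70714838 -0.70705311 -0.00273931 -0.00309152] [ 1.614e+00 -1.460e-01 -0.000e+00  1.000e-03 -1.709e+00 -1.614e+00]
[145.02225934 342.79994707 480.00738979]
[ -0.04 -13.18  20.44   4.63  -0.17  -0.21]
```

View pics/s3.png

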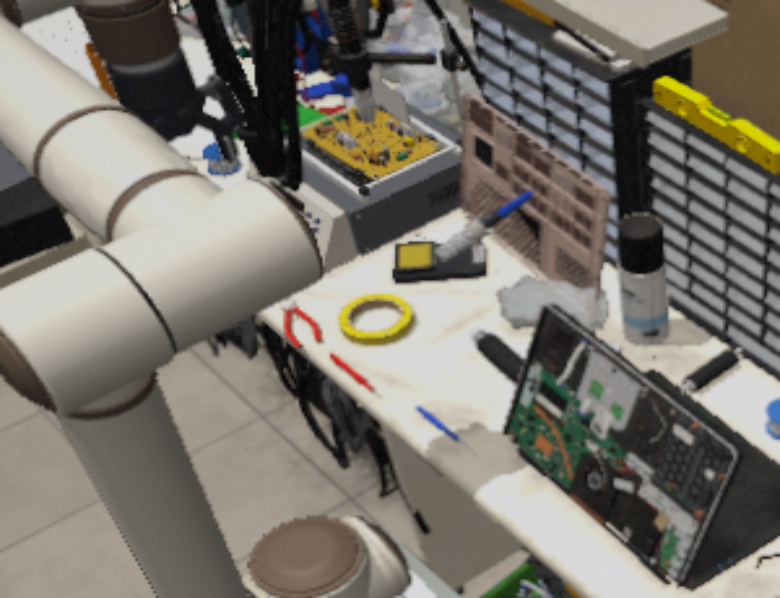

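Emit:
move_arm(deltas="0 -0.5 0 0 0 0; 0 -0.4 0 0 0 0; 0 0 0 0 0 0")

```text
clock: 3.88
position: [154.3, 345.4, 479.1]
ee_rot: [-0.707, 0.707, -0.001, -0.001]
contact_force: [-0.3, -0.1, 0.2]
gripper_width: 85.3
```

Emit:
move_arm(deltas="0 -0.1 0 0 0 0; 0 -0.1 0 0 0 0; 0 -0.1 0 0 0 0")

```text
clock: 4.25
position: [157.1, 345.0, 480.0]
ee_rot: [0.707, -0.707, -0.0, -0.0]
contact_force: [-0.3, -0.3, 0.6]
gripper_width: 85.5
```

Emit:
move_arm(deltas="0 -0.1 0 0 0 0; 0 -0.1 0 0 0 0")

```text
clock: 4.5
position: [159.1, 345.0, 480.1]
ee_rot: [0.707, -0.707, -0.0, -0.0]
contact_force: [-0.1, -0.9, 0.1]
gripper_width: 85.3
```

Emit:
move_arm(deltas="0 -0.1 0 0 0 0; 0 -0.1 0 0 0 0")

```text
clock: 4.75
position: [161.1, 345.0, 480.0]
ee_rot: [0.707, -0.707, 0.0, 0.0]
contact_force: [-0.1, 0.4, -0.4]
gripper_width: 85.7
```

Emit:
move_arm(deltas="0 -0.1 0 0 0 0; 0 -0.1 0 0 0 0")

```text
clock: 5.0
position: [163.1, 345.0, 480.0]
ee_rot: [-0.707, 0.707, -0.0, -0.0]
contact_force: [0.1, 0.1, -0.2]
gripper_width: 85.2
```

Emit:
move_arm(deltas="0 -0.1 0 0 0 0; 0 -0.1 0 0 0 0")

```text
clock: 5.25
position: [165.1, 345.0, 480.0]
ee_rot: [-0.707, 0.707, -0.0, -0.0]
contact_force: [0.1, -0.9, 0.1]
gripper_width: 85.3
```

Emit:
move_arm(deltas="0 -0.1 0 0 0 0; 0 -0.1 0 0 0 0")

```text
clock: 5.5
position: [167.1, 345.0, 480.0]
ee_rot: [-0.707, 0.707, 0.0, -0.0]
contact_force: [-0.5, -0.9, -0.3]
gripper_width: 85.5
```

Emit:
move_arm(deltas="0 -0.1 0 0 0 0; 0 -0.1 0 0 0 0")

```text
clock: 5.75
position: [169.1, 345.0, 480.0]
ee_rot: [0.707, -0.707, -0.0, -0.0]
contact_force: [0.2, 0.8, -0.8]
gripper_width: 85.2
```

Emit:
move_arm(deltas="0 -0.1 0 0 0 0; 0 -0.1 0 0 0 0")

```text
clock: 6.0
position: [171.1, 345.0, 480.0]
ee_rot: [-0.707, 0.707, -0.0, -0.0]
contact_force: [0.4, 0.1, -0.7]
gripper_width: 85.5
```

Emit:
move_arm(deltas="0 -0.1 0 0 0 0; 0 -0.1 0 0 0 0")

```text
clock: 6.25
position: [173.1, 345.0, 480.0]
ee_rot: [0.707, -0.707, 0.0, -0.0]
contact_force: [0.9, -1.3, -0.7]
gripper_width: 85.5
```

Emit:
move_arm(deltas="0 -0.1 0 0 0 0; 0 -0.1 0 0 0 0")

```text
clock: 6.5
position: [175.1, 345.0, 480.0]
ee_rot: [-0.707, 0.707, 0.0, 0.0]
contact_force: [0.4, 0.3, -0.4]
gripper_width: 85.4
```

Emit:
move_arm(deltas="0 -0.1 0 0 0 0; 0 -0.1 0 0 0 0")

```text
clock: 6.75
position: [177.1, 345.0, 480.0]
ee_rot: [0.707, -0.707, 0.0, 0.0]
contact_force: [-0.8, -0.1, -1.0]
gripper_width: 85.1
```

Emit:
move_arm(deltas="0 -0.1 0 0 0 0; 0 -0.1 0 0 0 0")

```text
clock: 7.0
position: [179.1, 345.0, 480.0]
ee_rot: [0.707, -0.707, 0.0, 0.0]
contact_force: [0.0, 0.0, -0.4]
gripper_width: 85.4
```

Finger back should be at about x=236 now; a little more.

Emit:
move_arm(deltas="0 -0.1 0 0 0 0; 0 -0.1 0 0 0 0; 0 -0.1 0 0 0 0")

```text
clock: 7.38
position: [182.1, 345.0, 480.0]
ee_rot: [0.707, -0.707, 0.0, -0.0]
contact_force: [-0.1, 0.7, -0.2]
gripper_width: 85.7
```

Emit:
move_arm(deltas="0 -0.1 0 0 0 0; 0 -0.1 0 0 0 0; 0 -0.1 0 0 0 0")

```text
clock: 7.75
position: [185.1, 345.0, 480.0]
ee_rot: [-0.707, 0.707, 0.0, 0.0]
contact_force: [0.1, -0.9, -0.4]
gripper_width: 85.5
```

Run:
```python
from h import *
s=telemetry.read_state(); print(s['joint_efforts'].round(2),s['position'])
im=eyes.get_image('wrist'); cv2.imwrite('pics/w1.png',im['pixels'])
```

```text
[ 9.000e-02 -1.432e+01  2.010e+01  4.470e+00 -0.000e+00 -1.000e-02] [185.09547781 345.00290729 480.02379166]
```

View pics/w1.png

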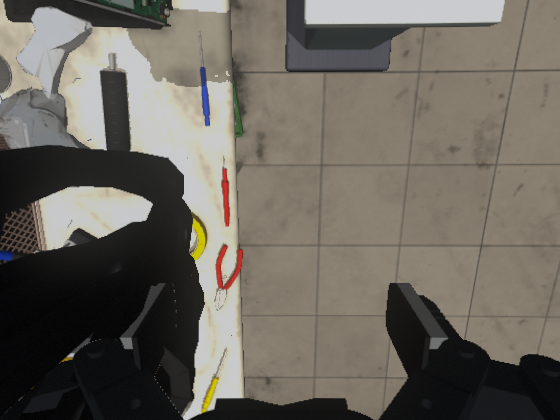

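Emit:
move_arm(deltas="0 -0.15 0 0 0 0; 0 -0.15 0 0 0 0; 0 -0.15 0 0 0 0")

```text
clock: 8.18
position: [189.6, 345.0, 480.0]
ee_rot: [-0.707, 0.707, -0.0, 0.0]
contact_force: [-0.8, -0.3, -0.1]
gripper_width: 85.4
```

Emit:
move_arm(deltas="0 -0.2 0 0 0 0; 0 -0.2 0 0 0 0; 0 -0.2 0 0 0 0")

```text
clock: 8.55
position: [195.7, 345.0, 480.0]
ee_rot: [-0.707, 0.707, -0.0, 0.0]
contact_force: [-0.3, 0.1, 0.6]
gripper_width: 85.4
```

Run:
```python
from h import *; from plan import *
s=telemetry.read_state(); print(s['joint_efforts'].round(2),s['position'],s['clock'])
p,Rc=go([440,288,240],np.deg2rad(-94.5),7)
```

```text
[  0.18 -14.89  20.09   4.47  -0.    -0.03] [195.67821256 344.98663662 480.01385677] 8.55
0.81 -3.49 3.43 0 0 0.011; 0.78 -3.5 3.43 0 0 0.011; 0.74 -3.51 3.43 0 0 0.012; 0.69 -3.51 3.43 0 0 0.011; 0.66 -3.53 3.42 0 0 0.011; 0.61 -3.53 3.43 0 0 0.011; 0.58 -3.53 3.43 0 0 0.011
```

Emit:
move_arm(deltas="0.81 -3.49 3.43 0 0 0.011; 0.78 -3.5 3.43 0 0 0.011; 0.74 -3.51 3.43 0 0 0.012; 0.69 -3.51 3.43 0 0 0.011; 0.66 -3.53 3.42 0 0 0.011; 0.61 -3.53 3.43 0 0 0.011; 0.58 -3.53 3.43 0 0 0.011; 0 0 0 0 0 0")

```text
clock: 9.55
position: [440.3, 286.2, 236.2]
ee_rot: [-0.678, 0.735, -0.0, -0.004]
contact_force: [-0.6, -0.1, 0.4]
gripper_width: 85.5
```

Run:
```python
from h import *; from plan import *
s=telemetry.read_state(); print(s['joint_efforts'].round(2),s['position'],s['clock'],s['joints'].round(2))
im=eyes.get_image('wrist'); cv2.imwrite('pics/w2.png',im['pixels'])
np.savez('w2.npz',**im); np.savez('w2s.npz',**s)
C=cloud(im,s)
m=(abs(C[...,0]-448)<50)&(abs(C[...,1]-285)<110)&(C[...,2]>10)&(C[...,2]<50)
q=C[m]; print(len(q)); t=q[q[:,2]>30]; print(t.min(0),t.max(0),t.mean(0), q[:,2].max())
v=np.linalg.svd(t[:,:2]-t[:,:2].mean(0))[2][0];print(v)
```

```text
[ -0.59 -28.79  18.16   4.04   0.13   0.07] [440.30339646 286.19817557 236.21870659] 9.55 [ 0.89  0.21 -0.22 -0.   -1.14 -0.97]
5420
[430.4250064  175.00221989  30.00035841] [497.93493371 375.39943727  43.81230233] [451.03185556 282.34068285  34.55280685] 43.812302333928926
[-0.01637265  0.99986596]
```

View pics/w2.png

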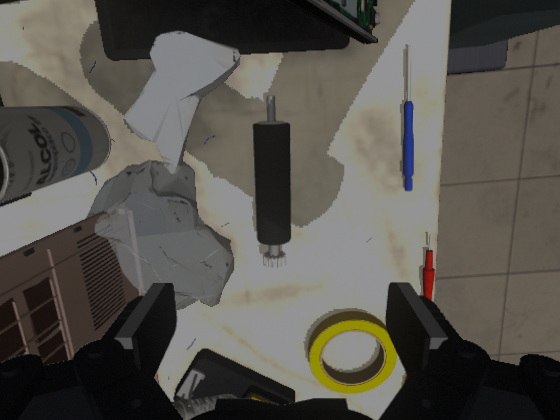

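Run:
```python
from h import *; from plan import *
im=dict(np.load('w2.npz'));s=dict(np.load('w2s.npz'))
g=cv2.cvtColor(im['pixels'],cv2.COLOR_BGR2GRAY)
C=cloud(im,s)
m=(g<60)&(C[...,2]>8)&(C[...,2]<46)&(abs(C[...,0]-448)<40)&(abs(C[...,1]-288)<75)
v,u=np.nonzero(m);print(len(u),u.min(),u.max(),v.min(),v.max())
L=[]
for r in range(135,236,10):
    c=np.nonzero(m[r])[0]; L.append([c.min(),c.max(),r])
L=np.array(L);print(L.tolist())
a=onplane(im,np.c_[L[:,0]-.5,L[:,2]],18,s);b=onplane(im,np.c_[L[:,1]+.5,L[:,2]],18,s)
M=(a+b)/2;print(M.round(1)[:, :2].tolist(), np.linalg.norm(a-b,axis=1).round(1))
f=np.polyfit(M[:,1],M[:,0],1);print('x=',f, np.polyval(f,288))
print('ends z=36',onplane(im,[[272,v.min()-.5],[274,v.max()+.5]],36,s).round(1),'z=18',onplane(im,[[272,v.min()-.5],[274,v.max()+.5]],18,s).round(1))
print('tips',onplane(im,[[270,96],[274,266]],18,s).round(1))
t=C[m&(C[...,2]>33)];print('top',t.mean(0),np.polyfit(t[:,1],t[:,0],1),t[:,1].min(),t[:,1].max(),t[:,2].max())
```

```text
4204 253 290 107 245
[[253, 289, 135], [254, 289, 145], [254, 289, 155], [254, 289, 165], [255, 289, 175], [255, 289, 185], [255, 289, 195], [256, 288, 205], [256, 290, 215], [257, 289, 225], [258, 290, 235]]
[[445.9, 239.4], [446.3, 249.1], [447.2, 258.8], [448.0, 268.7], [448.4, 278.9], [449.4, 289.2], [450.3, 299.6], [451.2, 310.3], [451.2, 321.2], [452.1, 332.2], [452.1, 343.5]] [36.1 35.5 35.8 36.1 35.4 35.7 36.  34.2 36.6 34.8 35.1]
x= [6.49865782e-02 4.30432291e+02] 449.14842602732443
ends z=36 [[442.2 212.8  36. ]
 [452.2 348.2  36. ]] z=18 [[442.6 213.1  18. ]
 [453.1 355.5  18. ]]
tips [[443.6 203.5  18. ]
 [455.2 379.5  18. ]]
top [448.74353557 284.61546341  35.5220354 ] [6.66239709e-02 4.29781323e+02] 228.13279513533038 347.17552312764406 39.0728084115172
```

Run:
```python
from h import *; from plan import *
s=telemetry.read_state(); print(s['position'])
p,Rc=go([449,288,30],np.deg2rad(-93.8),6)
rows(p,Rc,[449,288,3],Rc,2)
```

```text
[440.28188101 287.17320122 238.42015072]
-0.04 -0.15 3.47 0 -0.001 -0.002; -0.03 -0.15 3.48 0.001 0 -0.003; -0.03 -0.15 3.47 0 -0.001 -0.002; -0.03 -0.15 3.47 0 0 -0.002; -0.03 -0.14 3.48 0.001 -0.001 -0.002; -0.02 -0.15 3.47 0 0 -0.003
0 0 1.35 0 0 0; 0 0 1.35 0 0 0
```

Emit:
move_arm(deltas="-0.07 -0.15 3.47 0 0 -0.002; -0.07 -0.15 3.47 0 0 -0.002; -0.03 -0.15 3.47 0 0 -0.002; 0 -0.15 3.47 0 0 -0.002; 0 -0.14 3.47 0 0 -0.002; 0 -0.15 3.47 0 0 -0.002; 0 0 0 0 0 0; 0 0 0 0 0 0", grip=6.6)

```text
clock: 10.6
position: [449.7, 290.6, 33.8]
ee_rot: [-0.684, 0.73, -0.0, 0.002]
contact_force: [0.4, 0.0, -0.1]
gripper_width: 66.1
```

Run:
```python
from h import *
s=telemetry.read_state(); print(s['position'],s['ee_rot'].round(4),s['clock'])
im=eyes.get_image('wrist'); cv2.imwrite('pics/w3.png',im['pixels'])
```

```text
[449.65213015 290.57283658  33.80272581] [-0.6839  0.7296 -0.      0.0018] 10.6
```

View pics/w3.png

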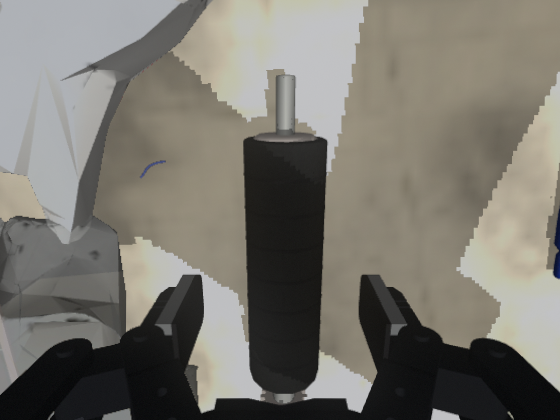

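Emit:
move_arm(deltas="0.1 0 1.5 0 0 0; 0.1 0 1.5 0 0 0; 0 0 0 0 0 0")

```text
clock: 11.02
position: [447.8, 285.9, 0.2]
ee_rot: [-0.683, 0.73, -0.0, -0.002]
contact_force: [-0.1, -0.5, 0.3]
gripper_width: 66.0
```

Emit:
move_arm(deltas="0 0 0 0 0 0; 0 0 0 0 0 0; 0 0 0 0 0 0; 0 0 0 0 0 0", grip=2.5)

```text
clock: 11.52
position: [449.0, 287.3, 2.3]
ee_rot: [-0.683, 0.73, -0.0, 0.001]
contact_force: [0.1, 0.0, 2.9]
gripper_width: 34.3
```

Run:
```python
from plan import *
p0=[449,287.3,2.3]; R0=Rd(np.deg2rad(-93.8))
p,Rc=rows(p0,R0,[449,287.3,315],R0,6)
p,Rc=rows(p,Rc,[500,-200,310],Rd(np.deg2rad(-179.1)),10)
```

```text
0 0 -5.21 0 0 0; 0 0 -5.21 0 0 0; 0 0 -5.22 0 0 0; 0 0 -5.21 0 0 0; 0 0 -5.21 0 0 0; 0 0 -5.21 0 0 0
4.83 -0.83 0.05 0 0 0.149; 4.65 -1.54 0.05 0 0 0.149; 4.37 -2.21 0.05 0 0 0.149; 3.99 -2.84 0.05 0 0 0.149; 3.53 -3.4 0.05 0 0 0.148; 2.99 -3.88 0.05 0 0 0.149; 2.38 -4.29 0.05 0 0 0.149; 1.72 -4.59 0.05 0 0 0.149; 1.02 -4.79 0.05 0 0 0.149; 0.29 -4.89 0.05 0 0 0.149
```

Emit:
move_arm(deltas="0 0 -2 0 0 0; 0 0 -5.5 0 0 0; 0 0 -6 0 0 0; 0 0 -6 0 0 0; 0 0 -6 0 0 0; 0 0 -5.5 0 0 0; 0 0 0 0 0 0")

```text
clock: 12.4
position: [449.9, 288.3, 316.4]
ee_rot: [-0.683, 0.73, 0.0, 0.005]
contact_force: [-0.2, 0.5, -3.5]
gripper_width: 34.0
```

Emit:
move_arm(deltas="4.83 -0.83 0.05 0 0 0.149; 4.65 -1.54 0.05 0 0 0.149; 4.37 -2.21 0.05 0 0 0.149; 3.99 -2.84 0.05 0 0 0.149; 3.53 -3.4 0.05 0 0 0.149; 2.99 -3.88 0.05 0 0 0.149; 2.38 -4.29 0.05 0 0 0.149; 1.72 -4.59 0.05 0 0 0.149; 1.02 -4.79 0.05 0 0 0.149; 0.29 -4.89 0.05 0 0 0.149; 0 0 0 0 0 0; 0 0 0 0 0 0")

```text
clock: 13.9
position: [498.7, -199.9, 304.8]
ee_rot: [-0.007, 1.0, 0.001, -0.002]
contact_force: [0.6, -0.4, -3.1]
gripper_width: 34.1
```

Run:
```python
from h import *; from plan import *
s=telemetry.read_state(); print(s['position'],np.rad2deg(yaw_of(s['ee_rot'])),s['clock'],s['joints'].round(2),s['contact_force'].round(1))
im=eyes.get_image('wrist'); cv2.imwrite('pics/w4.png',im['pixels']); np.savez('w4.npz',**im); np.savez('w4s.npz',**s)
```

```text
[ 498.70339483 -199.91513485  304.77464847] -179.17414379093822 13.9 [-0.08  0.19 -0.08 -0.   -1.3  -1.48] [ 0.6 -0.4 -3.1]
```

View pics/w4.png

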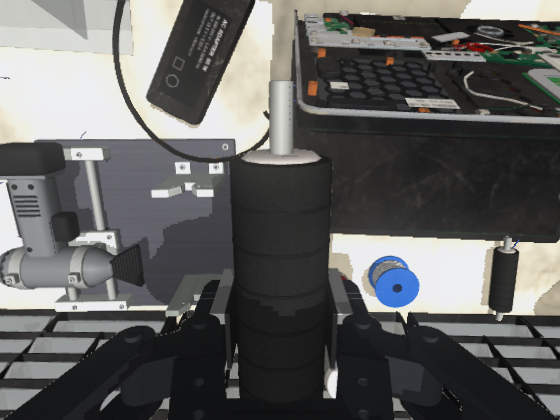

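Emit:
move_arm(deltas="1 3 0 0 0 0; 1 3 0 0 0 0; 0 0 0 0 0 0; 0 0 0 0 0 0")

```text
clock: 14.45
position: [478.8, -139.8, 306.9]
ee_rot: [-0.008, 1.0, 0.0, 0.0]
contact_force: [0.7, -0.3, -3.1]
gripper_width: 34.3
```

Run:
```python
from h import *; from plan import *
s=telemetry.read_state(); print(s['position'],np.rad2deg(yaw_of(s['ee_rot'])),s['clock'],s['ee_rot'])
im=eyes.get_image('wrist'); cv2.imwrite('pics/w5.png',im['pixels']); np.savez('w5.npz',**im); np.savez('w5s.npz',**s)
t=eyes.get_image('top'); np.savez('t5.npz',**t)
cv2.imwrite('pics/w5c.png',cv2.resize(im['pixels'][110:340,0:280],None,fx=2.85,fy=2.6,interpolation=cv2.INTER_CUBIC))
```

```text
[ 478.83461344 -139.79153342  306.9427488 ] -179.03803664030136 14.45 [-8.39462085e-03  9.99964731e-01  2.45905680e-05  2.56974758e-04]
```

View pics/w5c.png

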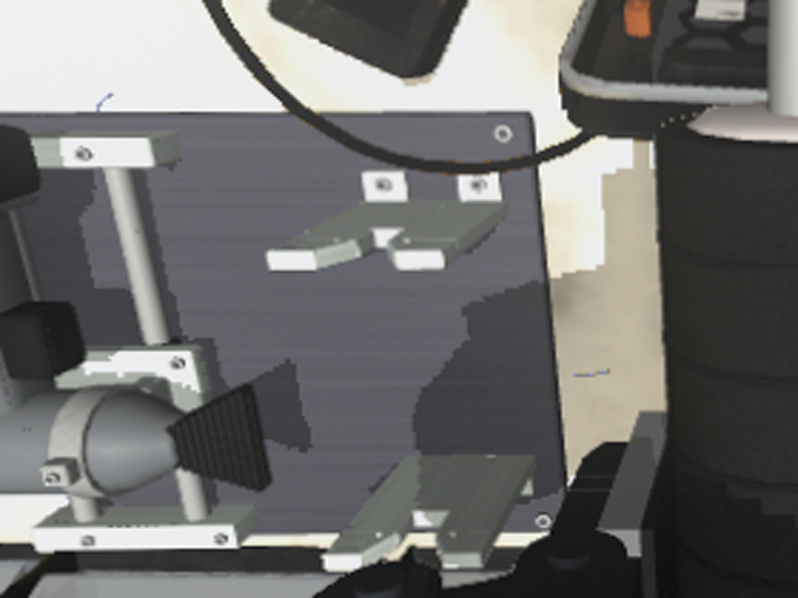

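Run:
```python
from h import *
im=dict(np.load('w5.npz'));s=dict(np.load('w5s.npz'))
def px(l): l=np.array(l,float); return np.c_[(l[:,0]+.5)/2.85-.5,110+(l[:,1]+.5)/2.6-.5]
n=['N outerL top','N innerL','N innerR','N outerR','N outerL b','N innerL b','N innerR b','N outerR b','F outerL','F innerL','F innerR','F outerR']
p=onplane(im,px([[270,252],[319,250],[398,250],[446,250],[268,270],[313,269],[391,268],[443,268],[328,553],[375,552],[440,553],[488,553]]),98,s)
for a,b in zip(n,p): print(a,b.round(1)[:2])
q=onplane(im,px([[532,113],[566,487],[10,113]]),10,s);print(q.round(1))
print('bolts',onplane(im,px([[503,133],[543,521]]),11,s).round(1))
C=cloud(im,s)
m=(C[...,0]>480)&(C[...,0]<670)&(C[...,1]>-345)&(C[...,1]<-240)&(C[...,2]>93)&(C[...,2]<103)
t=C[m]
for lo,hi in((480,540),(600,670)):
    w=t[(t[:,0]>lo)&(t[:,0]<hi)]; print(len(w),w.min(0).round(1),w.max(0).round(1),w.mean(0).round(1)); print(np.histogram(w[:,1],bins=np.arange(-335,-255,4)))
# roller in hand
r=(C[...,2]>285)&(C[...,2]<345)&(abs(C[...,1]+140)<30)
w=C[r]; tt=np.array(s['position'])
print(len(w),w.min(0),w.max(0))
```

```text
N outerL top [ 508.8 -327.2]
N innerL [ 507.7 -310. ]
N innerR [ 507.2 -282.4]
N outerR [ 506.9 -265.6]
N outerL b [ 516.1 -328.9]
N innerL b [ 515.5 -313.1]
N innerR b [ 514.6 -285.6]
N outerR b [ 514.3 -267.3]
F outerL [ 643.8 -323.2]
F innerL [ 643.1 -304.9]
F innerR [ 643.4 -279.7]
F outerR [ 643.2 -260.9]
[[ 466.6 -254.4   10. ]
 [ 663.  -250.4   10. ]
 [ 471.2 -470.5   10. ]]
bolts [[ 475.9 -267.    11. ]
 [ 683.  -262.3   11. ]]
349 [ 506.7 -328.2   93.1] [ 516.3 -266.1  100.9] [ 510.9 -297.    97.9]
(array([ 0,  8, 34, 35, 33, 46, 25,  0,  0,  0,  0,  0, 10, 37, 33, 36, 39,
       13,  0]), array([-335, -331, -327, -323, -319, -315, -311, -307, -303, -299, -295,
       -291, -287, -283, -279, -275, -271, -267, -263, -259]))
285 [ 641.4 -325.1   93. ] [ 652.1 -262.9  100.5] [ 645.8 -294.6   97.4]
(array([ 0,  0, 12, 35, 33, 31, 40,  0,  0,  0,  0,  0,  0,  8, 30, 28, 31,
       36,  1]), array([-335, -331, -327, -323, -319, -315, -311, -307, -303, -299, -295,
       -291, -287, -283, -279, -275, -271, -267, -263, -259]))
27806 [ 395.39888482 -169.98026095  312.72363135] [ 522.01832817 -110.01489142  344.99983381]
```

Run:
```python
from h import *
im=dict(np.load('w5.npz'));s=dict(np.load('w5s.npz'))
C=cloud(im,s); g=cv2.cvtColor(im['pixels'],cv2.COLOR_BGR2GRAY)
m=(C[...,2]>300)&(C[...,2]<350)&(abs(C[...,1]+140)<24)&(C[...,0]<470)&(C[...,0]>380)
L=[]
for r in range(70,250,10):
    c=np.nonzero(m[r])[0]
    if len(c)>5: L.append([c.min(),c.max(),r])
L=np.array(L);print(L.tolist())
z=322.6
a=onplane(im,np.c_[L[:,0]-.5,L[:,2]],z,s);b=onplane(im,np.c_[L[:,1]+.5,L[:,2]],z,s)
M=(a+b)/2;print(np.c_[M[:,:2],np.linalg.norm(a-b,axis=1)].round(1).tolist())
t=C[m];
for x in range(390,470,10):
    w=t[abs(t[:,0]-x)<5]
    if len(w): print(x,w[:,2].max().round(1),w[:,1].min().round(1),w[:,1].max().round(1))
rows=np.nonzero(m[:,281])[0];print('tip row',rows.min(),onplane(im,[[281,rows.min()-.5]],z+4,s), onplane(im,[[281,rows.min()-.5]],z,s))
sl=(g<70)&m; rr=np.nonzero(sl[:,281])[0]; print('sleeve end row',rr.min(),onplane(im,[[281,rr.min()]],z+18,s),s['position'])
```

```text
[[272, 289, 80], [269, 292, 90], [269, 292, 100], [269, 292, 110], [269, 292, 120], [269, 292, 130], [269, 292, 140], [256, 305, 150], [230, 331, 160], [229, 331, 170], [230, 331, 180], [230, 331, 190], [230, 331, 200], [231, 330, 210], [232, 329, 220], [232, 329, 230], [232, 329, 240]]
[[395.4, -141.9, 5.9], [398.4, -141.9, 8.0], [401.6, -141.8, 8.0], [404.8, -141.8, 8.1], [408.0, -141.7, 8.2], [411.4, -141.7, 8.2], [414.7, -141.6, 8.3], [418.2, -141.5, 17.5], [421.7, -141.5, 35.9], [425.2, -141.6, 36.6], [428.8, -141.4, 36.5], [432.5, -141.3, 36.9], [436.3, -141.2, 37.2], [440.1, -141.2, 36.8], [444.0, -141.1, 36.4], [447.9, -141.1, 36.7], [451.9, -141.0, 37.0]]
400 329.0 -145.7 -137.9
410 329.1 -145.6 -137.6
420 343.0 -159.5 -123.5
430 343.7 -159.5 -123.1
440 343.1 -159.3 -123.2
450 342.8 -158.9 -123.1
460 342.9 -158.8 -123.1
tip row 80 [[ 395.37590844 -141.75932684  326.6       ]] [[ 395.20183974 -141.75864838  322.6       ]]
sleeve end row 165 [[ 420.21854983 -141.35268074  340.6       ]] [ 478.83461344 -139.79153342  306.9427488 ]
```

Run:
```python
import cv2
i=cv2.imread('pics/w5.png'); cv2.imwrite('pics/w5r.png',cv2.resize(i[60:300,200:360],None,fx=3,fy=2.4))
```

```text
(no output)
```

View pics/w5r.png

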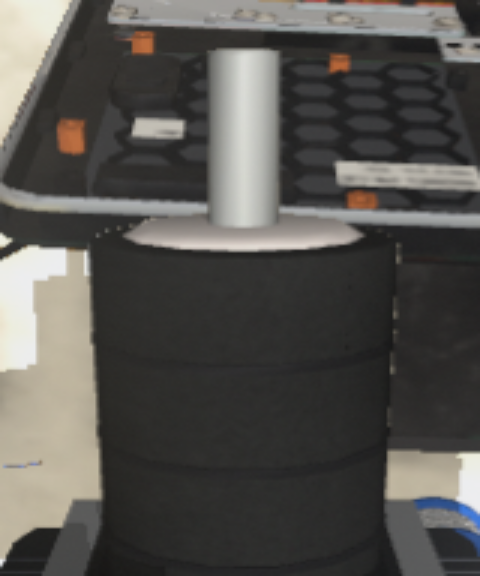

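Run:
```python
from plan import *
p,Rc=go([578,-294.7,300],np.deg2rad(-178.77),4)
p,Rc=rows(p,Rc,[578,-294.7,135],Rc,4)
```

```text
-2.42 -3.89 0.17 0 0 -0.002; -2.41 -3.9 0.16 0 0 -0.001; -2.41 -3.9 0.17 0 0 -0.002; -2.39 -3.9 0.17 0 0 -0.001
0 0 4.12 0 0 0; 0 0 4.13 0 0 0; 0 0 4.12 0 0 0; -0.01 0 4.13 0 0 0
```

Emit:
move_arm(deltas="-2.42 -3.89 0.17 0 0 -0.002; -2.41 -3.9 0.17 0 0 -0.001; -2.41 -3.9 0.17 0 0 -0.002; -2.4 -3.9 0.17 0 0 -0.001; 0 0 4.1 0 0 0; 0 0 4.1 0 0 0; 0 0 4.1 0 0 0; 0 0 4.1 0 0 0; 0 0 0 0 0 0; 0 0 0 0 0 0")

```text
clock: 15.8
position: [579.1, -295.7, 137.6]
ee_rot: [-0.011, 1.0, -0.001, 0.001]
contact_force: [-0.8, -0.1, -2.2]
gripper_width: 34.4
```

Run:
```python
from h import *; from plan import *
s=telemetry.read_state(); print(s['position'],np.rad2deg(yaw_of(s['ee_rot'])),s['clock'],s['ee_rot'].round(4))
im=eyes.get_image('wrist'); cv2.imwrite('pics/w6.png',im['pixels']); np.savez('w6.npz',**im); np.savez('w6s.npz',**s)
t=eyes.get_image('scene'); cv2.imwrite('pics/s6.png',cv2.resize(t['pixels'][180:300,270:430],None,fx=5,fy=5,interpolation=cv2.INTER_CUBIC)); np.savez('s6.npz',**t)
```

```text
[ 579.09279618 -295.74273515  137.61066431] -178.79579152990945 15.8 [-1.050e-02  9.999e-01 -9.000e-04  1.200e-03]
```

View pics/w6.png

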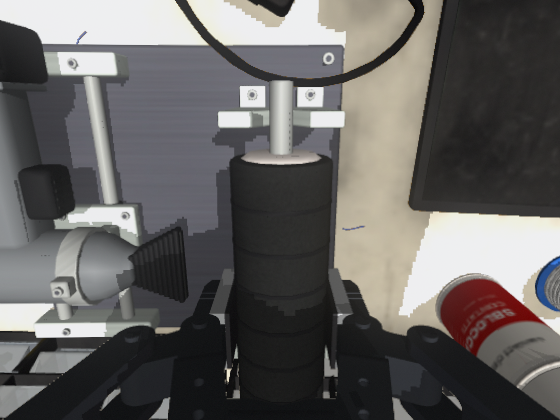

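View pics/s6.png

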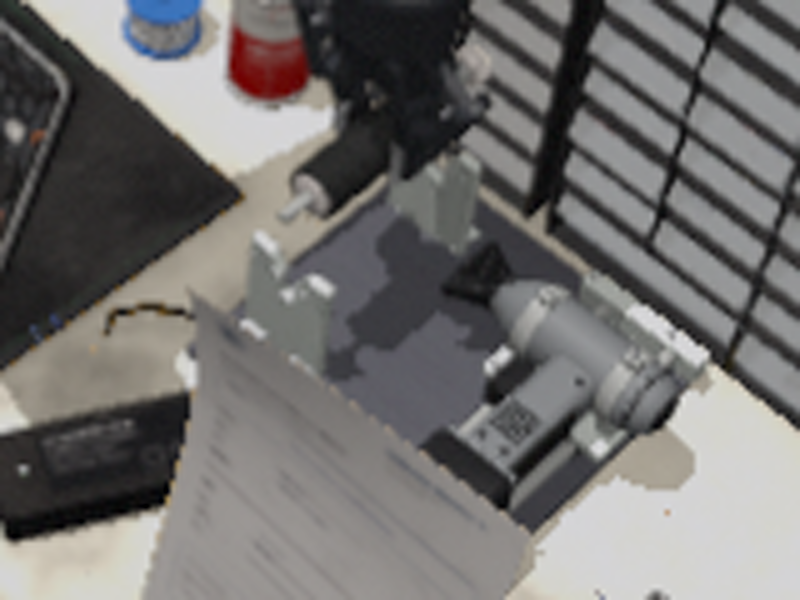

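Run:
```python
from h import *
im=dict(np.load('w6.npz'));s=dict(np.load('w6s.npz'))
C=cloud(im,s)
print('plate',onplane(im,[[218,119],[344.5,119],[231,112],[231,126.5],[332,112],[332,126.5]],98,s).round(1))
t=C[(C[...,2]>94)&(C[...,2]<102)&(C[...,0]>495)&(C[...,0]<530)&(abs(C[...,1]+296)<40)];print(len(t),t.min(0).round(1),t.max(0).round(1))
m=(C[...,2]>142)&(C[...,2]<180)&(abs(C[...,1]+296)<24)&(C[...,0]<570)&(C[...,0]>480)
t=C[m]
for x in range(490,565,10):
    w=t[abs(t[:,0]-x)<4]
    if len(w): print(x,w[:,2].max().round(1),w[:,1].min().round(1),w[:,1].max().round(1))
rows=np.nonzero(m[:,281])[0]; ax=s['position'][2]+17.5
print('tip',onplane(im,[[281,rows.min()-.5]],ax+2,s))
b=[[280.5+dx,r] for r in (100,) for dx in(0,)]
for r in (90,110,140):
    c=np.nonzero(m[r])[0];print(r,c.min(),c.max(),onplane(im,[[ (c.min()+c.max())/2,r]],ax,s).round(1))
```

```text
plate [[ 511.7 -328.4   98. ]
 [ 510.4 -266.9   98. ]
 [ 508.3 -322.    98. ]
 [ 515.1 -322.2   98. ]
 [ 507.3 -273.2   98. ]
 [ 514.1 -272.7   98. ]]
1386 [ 506.3 -328.9   94. ] [ 515.9 -267.   100.8]
500 159.6 -302.0 -294.2
510 159.8 -301.8 -293.9
520 173.7 -315.6 -279.6
530 173.3 -315.3 -279.5
540 173.4 -315.4 -279.2
550 173.6 -315.0 -279.1
560 173.6 -314.7 -278.8
tip [[ 495.60535647 -298.03234609  157.11066431]]
90 269 292 [[ 498.7 -298.1  155.1]]
110 269 292 [[ 505.  -298.   155.1]]
140 269 292 [[ 514.7 -297.8  155.1]]
```

Emit:
move_arm(deltas="0.12 -0.02 2 0 0 0; 0 0 2 0 0 0; 0 0 1.5 0 0 0; 0 0 1 0 0 0; 0 0 0.5 0 0 0; 0 0 0 0 0 0; 0 0 0 0 0 0")

```text
clock: 16.77
position: [577.1, -295.1, 66.7]
ee_rot: [-0.01, 1.0, -0.0, 0.001]
contact_force: [0.6, 0.1, -2.9]
gripper_width: 34.4
```

Emit:
move_arm(deltas="0 0 0.3 0 0 0; 0 0 0.3 0 0 0; 0 0 0.3 0 0 0; 0 0 0 0 0 0")

```text
clock: 17.27
position: [576.4, -294.9, 56.6]
ee_rot: [-0.01, 1.0, 0.0, -0.0]
contact_force: [-0.1, 0.0, -1.7]
gripper_width: 34.5
```

Run:
```python
from h import *; from plan import *
s=telemetry.read_state(); print(s['position'],np.rad2deg(yaw_of(s['ee_rot'])),s['clock'],s['contact_force'].round(1),s['wrist_torque'].round(2))
im=eyes.get_image('wrist'); cv2.imwrite('pics/w7.png',im['pixels']); np.savez('w7.npz',**im); np.savez('w7s.npz',**s)
```

```text
[ 576.36816648 -294.90413261   56.55947817] -178.81260339270221 17.275 [-0.1  0.  -1.7] [-0.01  0.02 -0.02]
```

View pics/w7.png

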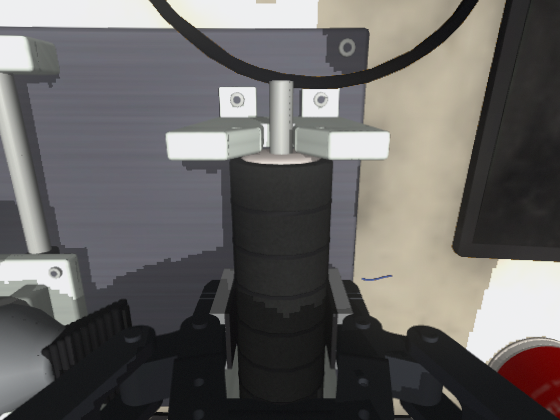

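Emit:
move_arm(deltas="-0.1 0 0.15 0 0 0; 0 0 0.15 0 0 0; 0 0 0 0 0 0")

```text
clock: 17.7
position: [577.7, -294.9, 53.9]
ee_rot: [-0.01, 1.0, -0.0, -0.0]
contact_force: [-1.3, 0.5, -3.0]
gripper_width: 34.0
```

Emit:
move_arm(deltas="0 0 0.1 0 0 0; 0 0 0 0 0 0")

```text
clock: 17.95
position: [577.7, -295.0, 53.7]
ee_rot: [-0.01, 1.0, -0.0, 0.0]
contact_force: [-1.6, 1.5, 0.8]
gripper_width: 34.5
```

Emit:
move_arm(deltas="0 0 0.1 0 0 0; 0 0 0 0 0 0")

```text
clock: 18.2
position: [577.8, -295.0, 53.5]
ee_rot: [-0.011, 1.0, -0.0, 0.0]
contact_force: [-2.4, 2.5, 6.5]
gripper_width: 34.4
```

Run:
```python
from h import *; from plan import *
s=telemetry.read_state(); print(s['position'],s['clock'],s['contact_force'].round(1),s['wrist_torque'].round(2))
im=eyes.get_image('wrist'); np.savez('w8.npz',**im)
C=cloud(im,s)
for x in range(494,565,6):
    w=C[(abs(C[...,0]-x)<3)&(abs(C[...,1]+297)<5)&(C[...,2]>55)]
    if len(w): print(x,np.percentile(w[:,2],[5,50,95]).round(1),len(w))
```

```text
[ 577.75908207 -294.9944377    53.544503  ] 18.2 [-2.4  2.5  6.5] [0.59 0.82 0.04]
494 [70.9 73.1 74.7] 209
500 [70.8 73.3 74.5] 473
506 [67.3 73.2 75. ] 511
512 [66.7 73.5 82.5] 549
518 [71.3 81.9 87.9] 779
524 [86.6 87.6 88.7] 630
530 [86.5 87.6 88.6] 593
536 [86.8 87.7 88.7] 559
542 [86.6 87.6 88.6] 540
548 [86.7 87.7 88.7] 500
554 [86.7 87.7 88.6] 496
560 [86.6 87.6 88.7] 457
```

Emit:
move_arm(deltas="0 0 0 0 0 0; 0 0 0 0 0 0; 0 0 0 0 0 0", grip=5.6)

```text
clock: 18.62
position: [577.7, -295.0, 51.8]
ee_rot: [-0.01, 1.0, -0.0, 0.0]
contact_force: [-0.7, 0.2, 0.0]
gripper_width: 55.9
```

Emit:
move_arm(deltas="0 0 -3 0 0 0; 0 0 -5 0 0 0; 0 0 -5 0 0 0; 0 0 -5 0 0 0; 0 0 0 0 0 0; 0 0 0 0 0 0")

```text
clock: 19.38
position: [577.3, -294.6, 231.4]
ee_rot: [-0.01, 1.0, 0.0, -0.0]
contact_force: [0.6, 0.0, -0.1]
gripper_width: 55.8
```

Run:
```python
from h import *; from plan import *
s=telemetry.read_state(); print(s['position'],s['ee_rot'].round(4),s['clock'],s['contact_force'].round(1),s['joints'].round(2))
im=eyes.get_image('wrist'); np.savez('w9.npz',**im); np.savez('w9s.npz',**s); cv2.imwrite('pics/w9.png',im['pixels'])
C=cloud(im,s)
for x in range(494,680,8):
    y=-295.4+(x-579.5)*.0215
    w=C[(abs(C[...,0]-x)<4)&(abs(C[...,1]-y)<4)&(C[...,2]>55)&(C[...,2]<110)]
    if len(w): print(x,np.percentile(w[:,2],[5,50,95]).round(1),len(w),end=';')
```

```text
[ 577.25954823 -294.6406804   231.39297828] [-1.030e-02  9.999e-01  4.000e-04 -3.000e-04] 19.375 [ 0.6  0.  -0.1] [-0.22  0.42  0.07 -0.   -1.22 -1.33]
494 [71.5 73.5 74.7] 40;502 [71.7 73.4 75. ] 94;510 [67.  73.4 74.9] 107;518 [72.  75.1 88.2] 112;526 [86.7 87.8 88.9] 107;534 [86.7 88.  89.2] 99;542 [86.7 87.8 88.9] 102;550 [86.8 87.8 88.8] 98;558 [86.6 87.9 89.3] 98;566 [86.6 87.6 89.1] 97;574 [86.8 88.  89.1] 97;582 [86.9 87.9 88.9] 93;590 [86.9 87.9 89. ] 91;598 [86.9 88.  89.3] 91;606 [86.7 88.  89.1] 89;614 [87.2 88.  88.9] 87;622 [87.1 88.1 89.2] 88;630 [86.9 87.9 89. ] 85;638 [86.7 87.9 89. ] 59;646 [74.6 76.3 77.3] 35;654 [74.9 76.4 81.9] 89;662 [79.2 81.  83.6] 65;670 [79.5 81.7 83.6] 12;
```

View pics/w9.png

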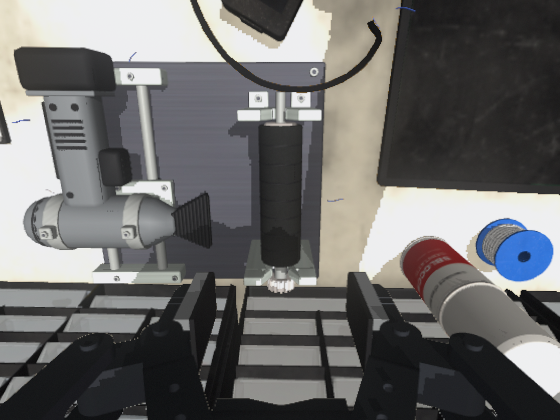

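Run:
```python
from h import *; from plan import *
im=dict(np.load('w9.npz'));s=dict(np.load('w9s.npz'))
cv2.imwrite('pics/w9c.png',cv2.resize(im['pixels'][30:260,0:230],None,fx=3.4,fy=2.6,interpolation=cv2.INTER_CUBIC))
C=cloud(im,s)
c,sn=np.cos(.0215),np.sin(.0215); o=np.array([579.5,-295.2])
J=C.copy(); d=C[...,:2]-o; J[...,0]=d[...,0]*c+d[...,1]*sn; J[...,1]=-d[...,0]*sn+d[...,1]*c
np.save('J9.npy',J)
# print height map of gun in jig coordinates
m=(J[...,1]<-50)&(J[...,1]>-200)&(abs(J[...,0])<125)&(J[...,2]>40)
q=J[m]
H={}
for p in q:
    k=(int(p[0]//8),int(p[1]//8)); H.setdefault(k,[]).append(p[2])
ys=range(-25,-6); print('x\\y', [y*8+4 for y in ys])
for x in range(-15,15): print(x*8+4,[int(np.median(H[(x,y)])) if (x,y) in H else 0 for y in ys])
```

```text
x\y [-196, -188, -180, -172, -164, -156, -148, -140, -132, -124, -116, -108, -100, -92, -84, -76, -68, -60, -52]
-116 [0, 88, 88, 88, 87, 87, 87, 86, 0, 0, 0, 0, 0, 0, 0, 0, 0, 0, 0]
-108 [0, 90, 91, 91, 91, 91, 91, 89, 75, 0, 0, 0, 0, 0, 0, 0, 0, 0, 0]
-100 [0, 90, 91, 91, 91, 91, 91, 90, 74, 0, 0, 0, 0, 0, 0, 0, 0, 0, 0]
-92 [0, 90, 91, 91, 91, 91, 91, 90, 70, 0, 0, 0, 0, 0, 0, 0, 0, 0, 0]
-84 [0, 89, 89, 88, 88, 88, 88, 79, 67, 0, 0, 0, 0, 0, 0, 0, 0, 0, 0]
-76 [0, 0, 84, 86, 86, 86, 80, 67, 0, 0, 0, 0, 0, 0, 0, 0, 0, 0, 0]
-68 [0, 0, 84, 86, 86, 86, 79, 73, 0, 0, 0, 0, 0, 0, 0, 0, 0, 0, 0]
-60 [0, 0, 84, 87, 87, 87, 80, 72, 0, 0, 0, 0, 0, 0, 0, 0, 0, 0, 0]
-52 [0, 0, 84, 86, 87, 86, 80, 0, 0, 0, 0, 0, 0, 0, 0, 0, 0, 0, 0]
-44 [0, 0, 84, 86, 87, 86, 80, 74, 69, 0, 0, 0, 0, 0, 0, 0, 0, 0, 0]
-36 [0, 0, 83, 86, 86, 86, 84, 81, 78, 0, 0, 0, 0, 0, 0, 0, 0, 0, 0]
-28 [0, 0, 84, 86, 86, 86, 83, 81, 79, 0, 0, 0, 0, 0, 0, 0, 0, 0, 0]
-20 [0, 0, 84, 86, 86, 86, 83, 81, 79, 0, 0, 0, 0, 0, 0, 0, 0, 0, 289]
-12 [0, 0, 84, 86, 86, 86, 83, 81, 79, 0, 0, 0, 0, 0, 0, 0, 0, 302, 301]
-4 [74, 76, 8
[... 406 characters left out ...]
0, 89, 89, 90, 90, 91, 89, 85, 81, 79, 78, 76, 75, 72, 0]
44 [85, 86, 83, 82, 83, 83, 83, 83, 85, 86, 81, 79, 0, 0, 0, 76, 75, 73, 0]
52 [0, 0, 0, 0, 0, 0, 0, 0, 0, 0, 0, 0, 0, 0, 0, 0, 0, 0, 0]
60 [0, 0, 0, 0, 0, 0, 0, 0, 0, 0, 0, 0, 0, 0, 0, 0, 0, 0, 0]
68 [0, 0, 0, 0, 0, 0, 0, 0, 0, 0, 0, 0, 0, 0, 0, 0, 0, 0, 0]
76 [0, 0, 0, 0, 0, 0, 0, 0, 0, 0, 0, 0, 0, 0, 0, 0, 0, 0, 0]
84 [0, 0, 0, 0, 0, 0, 0, 0, 0, 0, 0, 0, 0, 0, 0, 0, 0, 0, 0]
92 [0, 0, 0, 0, 0, 0, 0, 0, 0, 0, 0, 0, 0, 0, 0, 0, 0, 0, 0]
100 [0, 0, 0, 0, 0, 0, 0, 0, 0, 0, 0, 0, 0, 0, 0, 0, 0, 0, 0]
108 [0, 0, 0, 0, 0, 0, 0, 0, 0, 0, 0, 0, 0, 0, 0, 0, 0, 0, 0]
116 [109, 108, 73, 72, 72, 71, 71, 71, 71, 0, 0, 0, 0, 0, 0, 0, 0, 110, 111]
```

View pics/w9c.png

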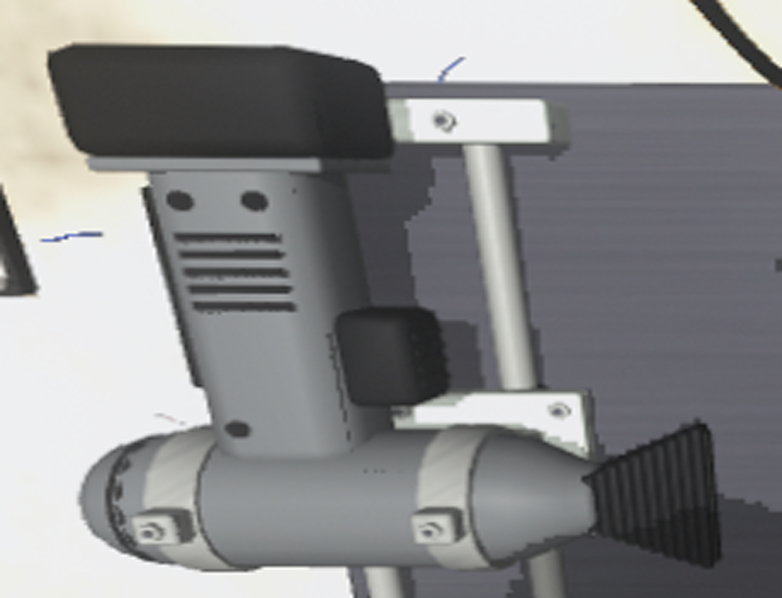

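Run:
```python
from plan import *
p,Rc=go([558.5,-455,170],np.deg2rad(-178.77),4)
```

```text
0.54 -4 1.51 0 -0.001 0; 0.54 -4 1.51 0.001 0 0; 0.54 -4 1.51 0 -0.001 -0.001; 0.55 -4 1.51 0 0 0
```

Emit:
move_arm(deltas="0.54 -4 1.5 0 0 0; 0.54 -4 1.5 0 0 0; 0.54 -4 1.5 0 0 0; 0.55 -4 1.5 0 0 0; 0 0 0 0 0 0; 0 0 0 0 0 0", grip=7.4)

```text
clock: 20.18
position: [558.8, -455.0, 170.4]
ee_rot: [-0.01, 1.0, 0.001, -0.001]
contact_force: [-0.3, -0.3, -0.1]
gripper_width: 74.2
```

```bash
cat > gun.py <<'E'
from h import *; from plan import *
import sys
tag=sys.argv[1]
s=telemetry.read_state(); print(s['position'],s['ee_rot'].round(4),s['clock'],s['contact_force'].round(1))
im=eyes.get_image('wrist'); np.savez(tag+'.npz',**im); np.savez(tag+'s.npz',**s); cv2.imwrite(f'pics/{tag}.png',im['pixels'])
C=cloud(im,s)
c,sn=np.cos(.0215),np.sin(.0215); o=np.array([579.5,-295.2])
J=C.copy(); d=C[...,:2]-o; J[...,0]=d[...,0]*c+d[...,1]*sn; J[...,1]=-d[...,0]*sn+d[...,1]*c
d=s['position'][:2]-o; print('tcp jig',d[0]*c+d[1]*sn,-d[0]*sn+d[1]*c)
for x in range(-80,20,6):
    w=J[(abs(J[...,0]-x)<3)&(J[...,1]<-100)&(J[...,1]>-200)&(J[...,2]>60)&(J[...,2]<110)]
    if len(w): print(x,len(w),np.percentile(w[:,1],[.5,99.5]).round(1),w[:,2].max().round(1))
E
python3 gun.py w10
```

```text
[ 558.8252214  -454.99243788  170.44810023] [-1.030e-02  9.999e-01  6.000e-04 -1.200e-03] 20.175 [-0.3 -0.3 -0.1]
tcp jig -24.105273070066094 -159.3110337835835
-80 594 [-187.5 -139.5] 90.8
-74 563 [-181.7 -145.5] 89.3
-68 553 [-181.8 -145.4] 88.9
-62 537 [-181.4 -146. ] 89.4
-56 516 [-181.5 -145.9] 89.4
-50 501 [-181.8 -145.8] 89.4
-44 485 [-181.3 -145.6] 89.3
-38 788 [-181.4 -130.1] 88.8
-32 676 [-181.6 -129.9] 89.2
-26 666 [-181.7 -129.6] 89.4
-20 644 [-181.2 -129.4] 88.9
-14 581 [-181.2 -130.1] 88.9
-8 430 [-180.5 -142.3] 88.9
-2 960 [-197.8 -117.7] 88.9
4 1626 [-199.6 -103.8] 91.6
10 1553 [-199.3 -100.6] 95.5
16 1508 [-199.4 -100.4] 103.2
```

View pics/w10.png

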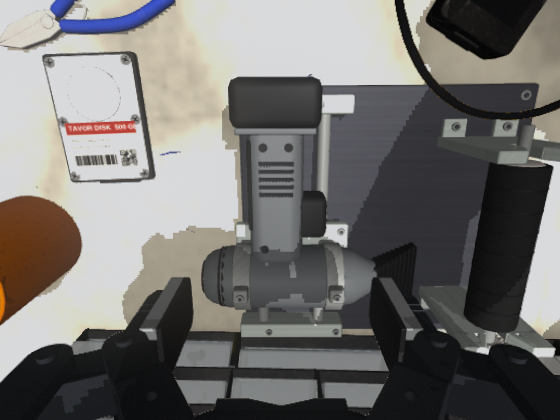

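Emit:
move_arm(deltas="0.15 0.12 2.5 0 0 0; 0 0 3 0 0 0; 0 0 3 0 0 0; 0 0 2.2 0 0 0; 0 0 1.2 0 0 0; 0 0 0 0 0 0; 0 0 0 0 0 0")

```text
clock: 21.1
position: [558.6, -454.4, 54.5]
ee_rot: [-0.011, 1.0, -0.001, 0.001]
contact_force: [-0.1, 0.7, -0.0]
gripper_width: 74.0
```

```bash
python3 gun.py w11
```

```text
[ 558.63965127 -454.37873088   54.52109184] [-1.080e-02  9.999e-01 -7.000e-04  1.000e-03] 21.1 [-0.1  0.7 -0. ]
tcp jig -24.277606623063555 -158.693479171305
-80 2131 [-187.1 -139.4] 90.6
-74 2025 [-181.5 -145.5] 89.0
-68 1921 [-181.5 -145.6] 89.6
-62 1894 [-181.3 -145.6] 89.1
-56 1744 [-181.5 -145.5] 88.8
-50 1674 [-181.4 -145.6] 89.1
-44 1526 [-181.5 -145.4] 89.1
-38 3783 [-199.8 -109.3] 110.0
-32 5298 [-199.8 -101.6] 110.0
-26 3216 [-198.  -120.7] 104.3
-20 2832 [-196.8 -121.9] 102.5
-14 2145 [-196.7 -122. ] 97.6
-8 1227 [-180.7 -145.5] 89.0
-2 4259 [-198.6 -117.8] 88.3
4 4601 [-199.7 -120.4] 91.9
10 520 [-194.5 -125.6] 92.3
```

View pics/w11.png

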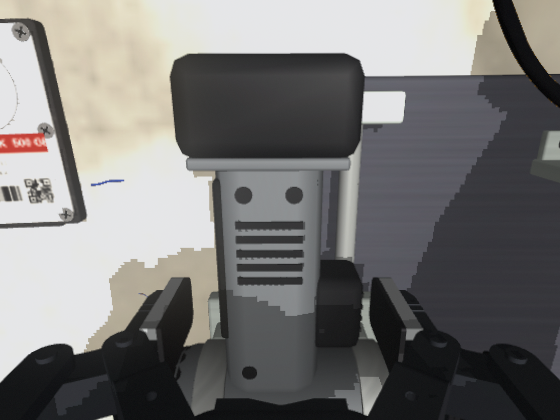

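Emit:
move_arm(deltas="0 0.05 0.1 0 0 0; 0 0 0 0 0 0; 0 0 0 0 0 0; 0 0 0 0 0 0", grip=4.75)

```text
clock: 21.65
position: [557.9, -452.9, 52.4]
ee_rot: [-0.011, 1.0, 0.0, -0.0]
contact_force: [-0.3, 5.7, 4.4]
gripper_width: 48.3
```

Run:
```python
from h import *
s=telemetry.read_state(); print(s['position'],s['contact_force'],s['wrist_torque'].round(2),s['gripper_width'])
```

```text
[ 557.86037387 -452.85350723   52.42355049] [-0.27957269  5.6824399   4.37632145] [1.53 0.04 0.01] 48.33775653912511
```

Emit:
move_arm(deltas="0 0.08 0 0 0 0; 0 0 0 0 0 0; 0 0 0 0 0 0", grip=4.7)

```text
clock: 22.02
position: [557.9, -452.7, 52.3]
ee_rot: [-0.01, 1.0, 0.0, 0.0]
contact_force: [0.8, 4.0, 3.7]
gripper_width: 46.7
```

Run:
```python
from h import *
s=telemetry.read_state(); print(s['position'],s['contact_force'],s['wrist_torque'].round(2),s['gripper_width'])
```

```text
[ 557.86464036 -452.71959467   52.28906659] [0.80103176 4.02941857 3.74654465] [1.36 0.06 0.04] 46.735277803669206
```

Emit:
move_arm(deltas="0.3 0 0 0 0 0; 0.5 0 0 0 0 0; 0.2 0 0 0 0 0; 0 0 0 0 0 0")

```text
clock: 22.52
position: [547.9, -453.0, 52.0]
ee_rot: [-0.01, 1.0, 0.0, 0.0]
contact_force: [1.2, 4.9, 2.2]
gripper_width: 47.1
```

```bash
cat > g2.py <<'E'
from h import *; from plan import *
import sys
tag=sys.argv[1]
s=telemetry.read_state(); print(s['position'],s['clock'],s['contact_force'].round(1),s['wrist_torque'].round(2),s['gripper_width'].round(1),np.rad2deg(yaw_of(s['ee_rot'])))
im=eyes.get_image('wrist'); np.savez(tag+'.npz',**im); np.savez(tag+'s.npz',**s); cv2.imwrite(f'pics/{tag}.png',im['pixels'])
C=cloud(im,s)
c,sn=np.cos(.0215),np.sin(.0215); o=np.array([579.5,-295.2])
J=C.copy(); d=C[...,:2]-o; J[...,0]=d[...,0]*c+d[...,1]*sn; J[...,1]=-d[...,0]*sn+d[...,1]*c
d=s['position'][:2]-o; t=np.array([d[0]*c+d[1]*sn,-d[0]*sn+d[1]*c]);print('tcp jig',t)
# foot front face: points z>85 with y around grip
w=J[(J[...,1]>-178)&(J[...,1]<-150)&(J[...,2]>60)&(J[...,2]<100)&(J[...,0]<t[0]-30)]
f=w[(w[:,2]>90)]; print('foot x range z>90',np.percentile(f[:,0],[1,99]).round(1),'rel tcp',(np.percentile(f[:,0],[1,99])-t[0]).round(1))
e=J[(J[...,0]>t[0]-45)&(J[...,0]<t[0]-25)&(J[...,2]>75)&(J[...,2]<90)]
print('grip y',np.percentile(e[:,1],[1,99]).round(1),'rel',(np.percentile(e[:,1],[1,99])-t[1]).round(1))
E
python3 g2.py w12
```

```text
Traceback (most recent call last):
  File "g2.py", line 4, in <module>
    s=telemetry.read_state(); print(s['position'],s['clock'],s['contact_force'].round(1),s['wrist_torque'].round(2),s['gripper_width'].round(1),np.rad2deg(yaw_of(s['ee_rot'])))
                                                                                                                    ^^^^^^^^^^^^^^^^^^^^^^^^
AttributeError: 'float' object has no attribute 'round'
```

```bash
sed -i "s/s\['gripper_width'\].round(1)/s['gripper_width']/" g2.py; python3 g2.py w12; python3 - <<'E'
E
```

```text
[ 547.92882974 -452.99187924   52.00106792] 22.525 [1.2 4.9 2.2] [ 1.42 -0.37  0.01] 47.07263556159616 -178.81351182001106
tcp jig [ -34.9561377  -157.07668313]
foot x range z>90 [-121.7  -95.8] rel tcp [-86.7 -60.9]
grip y [-181.2 -145.8] rel [-24.1  11.2]
```

View pics/w12.png

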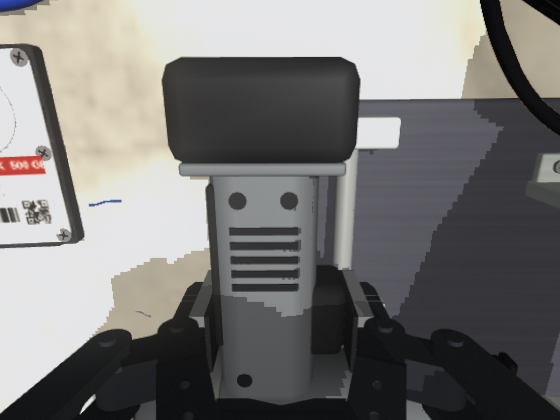

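Emit:
move_arm(deltas="0.4 0 0 0 0 0; 0.6 0 0 0 0 0; 0 0 0 0 0 0")

```text
clock: 22.95
position: [537.2, -453.2, 51.8]
ee_rot: [-0.01, 1.0, 0.0, -0.001]
contact_force: [-0.9, 5.0, 2.7]
gripper_width: 47.2
```

Emit:
move_arm(deltas="0.5 0 0 0 0 0; 0.5 0 0 0 0 0; 0 0 0 0 0 0")

```text
clock: 23.32
position: [527.3, -453.5, 51.8]
ee_rot: [-0.01, 1.0, 0.0, -0.0]
contact_force: [0.1, 4.4, 1.9]
gripper_width: 47.0
```

```bash
python3 g2.py w13
```

```text
[ 527.30798153 -453.48641284   51.78370079] 23.325 [0.1 4.4 1.9] [ 1.23 -0.07  0.04] 46.99148044091421 -178.81882787180442
tcp jig [ -55.58285175 -157.12778835]
foot x range z>90 [-141.6 -115.9] rel tcp [-86.  -60.3]
grip y [-181.3 -145.9] rel [-24.2  11.3]
```

View pics/w13.png

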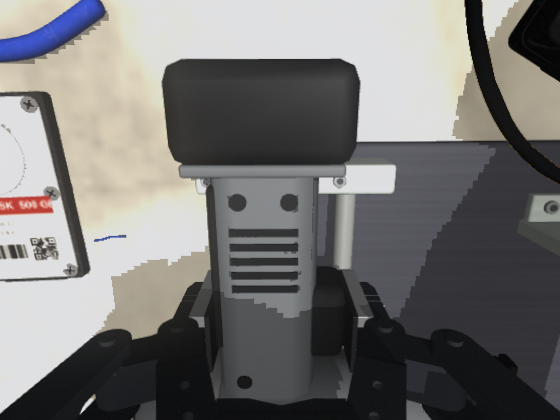

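Emit:
move_arm(deltas="0.4 0 0 0 0 0; 0.4 0 0 0 0 0; 0 0 0 0 0 0")

```text
clock: 23.75
position: [519.4, -453.6, 51.8]
ee_rot: [-0.01, 1.0, 0.0, -0.0]
contact_force: [1.2, 3.0, 1.0]
gripper_width: 47.0
```

Emit:
move_arm(deltas="0.4 0 0 0 0 0; 0.4 0 0 0 0 0; 0 0 0 0 0 0")

```text
clock: 24.12
position: [511.0, -453.8, 51.8]
ee_rot: [-0.01, 1.0, 0.0, -0.001]
contact_force: [0.4, 3.2, 0.2]
gripper_width: 47.3
```

```bash
python3 g2.py w14
```

```text
[ 511.04129065 -453.83066763   51.77863158] 24.125 [0.4 3.2 0.2] [ 1.01 -0.13  0.01] 47.27173174366196 -178.8240672878733
tcp jig [ -71.85318405 -157.12225667]
foot x range z>90 [-157.8 -132.1] rel tcp [-86.  -60.2]
grip y [-181.3 -145.9] rel [-24.2  11.2]
```

Emit:
move_arm(deltas="0.3 0 0 0 0 0; 0.3 0 0 0 0 0; 0 0 0 0 0 0")

```text
clock: 24.55
position: [505.1, -454.0, 51.8]
ee_rot: [-0.01, 1.0, 0.0, -0.0]
contact_force: [1.1, 2.8, -1.2]
gripper_width: 47.4
```

```bash
python3 g2.py w15
```

```text
[ 505.11590077 -453.97795395   51.79410469] 24.55 [ 1.1  2.8 -1.2] [ 0.84 -0.24  0.02] 47.36243655830232 -178.821755688304
tcp jig [ -77.78037088 -157.14212289]
foot x range z>90 [-163.7 -138. ] rel tcp [-86.  -60.3]
grip y [-181.3 -145.9] rel [-24.2  11.2]
```

View pics/w15.png

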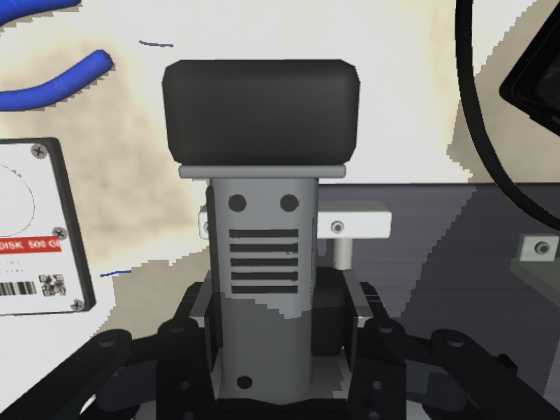

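Emit:
move_arm(deltas="0.3 0 0 0 0 0; 0.3 0 0 0 0 0; 0 0 0 0 0 0")

```text
clock: 24.98
position: [499.1, -454.1, 51.8]
ee_rot: [-0.01, 1.0, 0.0, -0.0]
contact_force: [0.9, 2.1, -2.9]
gripper_width: 47.2
```

Emit:
move_arm(deltas="0.2 0 0 0 0 0; 0.2 0 0 0 0 0; 0 0 0 0 0 0")

```text
clock: 25.35
position: [496.6, -454.2, 52.5]
ee_rot: [-0.011, 1.0, -0.0, 0.001]
contact_force: [3.5, 4.4, -2.2]
gripper_width: 47.2
```

```bash
python3 g2.py w16
```

```text
[ 496.56746241 -454.20944161   52.48432254] 25.35 [ 3.5  4.4 -2.2] [ 1.03 -0.91 -0.01] 47.18815639359242 -178.7937873218176
tcp jig [ -86.33181016 -157.18977977]
foot x range z>90 [-169.9 -144.1] rel tcp [-83.6 -57.8]
grip y [-181.4 -145.9] rel [-24.2  11.3]
```

Emit:
move_arm(deltas="0 -0.15 0 0 0 0; 0 -0.1 0 0 0 0; 0 0 0 0 0 0; 0 0 0 0 0 0", grip=4.2)

```text
clock: 25.9
position: [496.6, -456.5, 53.2]
ee_rot: [-0.011, 1.0, -0.0, 0.001]
contact_force: [1.8, 5.7, 2.9]
gripper_width: 42.5
```

```bash
python3 g2.py w17
```

```text
[ 496.64945304 -456.54972982   53.220874  ] 25.9 [1.8 5.7 2.9] [ 1.3  -0.79 -0.03] 42.46718148669746 -178.7758284866215
tcp jig [ -86.30015081 -159.53128977]
foot x range z>90 [-169.9 -144.1] rel tcp [-83.6 -57.8]
grip y [-181.4 -146. ] rel [-21.8  13.5]
```

View pics/w17.png

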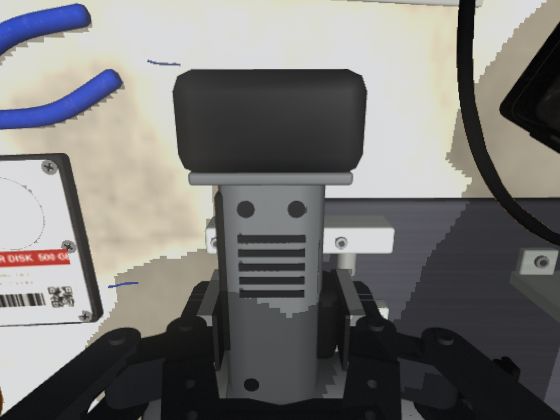

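Emit:
move_arm(deltas="0 -0.04 0 0 0 0; 0 0 0 0 0 0; 0 0 0 0 0 0; 0 0 0 0 0 0", grip=3.8)

```text
clock: 26.45
position: [496.6, -457.1, 53.5]
ee_rot: [-0.011, 1.0, -0.0, 0.001]
contact_force: [1.9, 3.9, 6.3]
gripper_width: 40.4
```

```bash
python3 g2.py w18
```

```text
[ 496.62145085 -457.1150805    53.49728995] 26.45 [1.9 3.9 6.3] [ 1.66 -0.71  0.08] 40.366001552008974 -178.76128748254993
tcp jig [ -86.34030062 -160.09590779]
foot x range z>90 [-170.  -144.2] rel tcp [-83.6 -57.8]
grip y [-181.4 -146. ] rel [-21.3  14.1]
```

Emit:
move_arm(deltas="-0.3 0 0 0 0 0; -0.5 0 0 0 0 0; -0.5 0 0 0 0 0; 0 0 0 0 0 0")

```text
clock: 27.0
position: [508.5, -456.8, 53.6]
ee_rot: [-0.011, 1.0, -0.0, -0.0]
contact_force: [-0.7, 4.3, 6.5]
gripper_width: 40.4
```

```bash
python3 g2.py w19
```

```text
[ 508.46486153 -456.83505253   53.56180987] 27.0 [-0.7  4.3  6.5] [ 1.57 -0.04  0.14] 40.358643180597284 -178.7820352897825
tcp jig [ -74.49360701 -160.07055825]
foot x range z>90 [-158.1 -132.3] rel tcp [-83.6 -57.8]
grip y [-181.4 -146. ] rel [-21.4  14.1]
```

Gun follows with no slip. Continue.

Emit:
move_arm(deltas="-0.5 0 0 0 0 0; -0.5 0 0 0 0 0; -0.5 0 0 0 0 0; -0.5 0 0 0 0 0; -0.5 0 0 0 0 0; -0.5 0 0 0 0 0; -0.5 0 0 0 0 0; -0.5 0 0 0 0 0; -0.5 0 0 0 0 0; 0 0 0 0 0 0")

```text
clock: 28.3
position: [553.5, -455.8, 53.6]
ee_rot: [-0.011, 1.0, 0.0, -0.0]
contact_force: [-0.7, 4.5, 6.5]
gripper_width: 40.3
```

Emit:
move_arm(deltas="-0.3 0 0 0 0 0; -0.3 0 0 0 0 0; 0 0 0 0 0 0")

```text
clock: 28.68
position: [559.2, -455.6, 53.5]
ee_rot: [-0.011, 1.0, 0.0, -0.001]
contact_force: [-1.2, 4.9, 5.9]
gripper_width: 40.3
```

Emit:
move_arm(deltas="-0.2 0 0 0 0 0; -0.2 0 0 0 0 0; 0 0 0 0 0 0")

```text
clock: 29.05
position: [563.1, -455.5, 53.6]
ee_rot: [-0.011, 1.0, 0.0, -0.001]
contact_force: [-1.5, 5.6, 6.9]
gripper_width: 40.3
```

Emit:
move_arm(deltas="-0.1 0 0 0 0 0; -0.1 0 0 0 0 0; 0 0 0 0 0 0")

```text
clock: 29.42
position: [564.9, -455.5, 53.6]
ee_rot: [-0.01, 1.0, 0.0, -0.001]
contact_force: [-1.5, 4.5, 7.0]
gripper_width: 40.2
```

Emit:
move_arm(deltas="-0.1 0 0 0 0 0; 0 0 0 0 0 0")

```text
clock: 29.68
position: [565.9, -455.4, 53.6]
ee_rot: [-0.011, 1.0, 0.0, -0.001]
contact_force: [-2.4, 4.2, 6.9]
gripper_width: 40.3
```

Emit:
move_arm(deltas="-0.1 0 0 0 0 0; 0 0 0 0 0 0")

```text
clock: 29.92
position: [566.6, -455.4, 53.6]
ee_rot: [-0.01, 1.0, 0.0, -0.001]
contact_force: [-2.5, 4.3, 7.3]
gripper_width: 40.6
```

Emit:
move_arm(deltas="-0.1 0 0 0 0 0; 0 0 0 0 0 0")

```text
clock: 30.18
position: [566.6, -455.4, 53.6]
ee_rot: [-0.01, 1.0, 0.001, -0.002]
contact_force: [-3.7, 5.5, 9.7]
gripper_width: 40.5
```

Emit:
move_arm(deltas="-0.1 0 0 0 0 0; 0 0 0 0 0 0; 0 0 0 0 0 0")

```text
clock: 30.55
position: [566.6, -455.4, 53.5]
ee_rot: [-0.01, 1.0, 0.001, -0.003]
contact_force: [-6.2, 4.5, 9.0]
gripper_width: 40.8
```

```bash
python3 g2.py w20
```

```text
[ 566.58430953 -455.36249132   53.5263356 ] 30.55 [-6.2  4.5  9. ] [1.52 1.5  0.19] 40.79285874490455 -178.82640388840798
tcp jig [ -16.35593372 -159.84780924]
foot x range z>90 [-100.   -74.3] rel tcp [-83.6 -58. ]
grip y [-181.2 -145.8] rel [-21.4  14. ]
```

Emit:
move_arm(deltas="0 0 0 0 0 0; 0 0 0 0 0 0; 0 0 0 0 0 0", grip=7.4)

```text
clock: 30.98
position: [569.5, -456.4, 52.1]
ee_rot: [-0.01, 1.0, -0.0, -0.0]
contact_force: [-0.4, 0.6, -0.4]
gripper_width: 73.9
```

Emit:
move_arm(deltas="0 0 -1.5 0 0 0; 0 0 -3 0 0 0; 0 0 -5 0 0 0; 0 0 -5 0 0 0; 0 0 -5 0 0 0; 0 0 0 0 0 0; 0 0 0 0 0 0")

```text
clock: 31.85
position: [569.6, -455.5, 247.9]
ee_rot: [-0.01, 1.0, -0.0, 0.001]
contact_force: [0.2, 0.4, -0.4]
gripper_width: 73.8
```

```bash
cat > fin.py <<'E'
from h import *; from plan import *
s=telemetry.read_state(); print(s['position'],s['clock'],s['contact_force'].round(1))
im=eyes.get_image('wrist'); cv2.imwrite('pics/w21.png',im['pixels'])
sc=eyes.get_image('scene'); cv2.imwrite('pics/s21.png',cv2.resize(sc['pixels'][150:400,230:480],None,fx=3,fy=2.4,interpolation=cv2.INTER_CUBIC))
C=cloud(im,s)
c,sn=np.cos(.0215),np.sin(.0215); o=np.array([579.5,-295.2])
J=C.copy(); d=C[...,:2]-o; J[...,0]=d[...,0]*c+d[...,1]*sn; J[...,1]=-d[...,0]*sn+d[...,1]*c
f=J[(J[...,1]>-178)&(J[...,1]<-150)&(J[...,2]>90)&(J[...,2]<100)&(J[...,0]<-40)];print('foot',np.percentile(f[:,0],[1,99]).round(1))
w=J[(J[...,0]>-25)&(J[...,0]<-5)&(J[...,2]>68)&(J[...,2]<100)&(J[...,1]<-110)&(J[...,1]>-195)];print('grip/trigger y',np.percentile(w[:,1],[.5,99.5]).round(1))
for x in range(-86,92,10):
    w=J[(abs(J[...,0]-x)<4)&(abs(J[...,1])<4)&(J[...,2]>55)&(J[...,2]<110)]
    if len(w): print(x,np.percentile(w[:,2],[50]).round(1),end=';')
E
python3 fin.py
```

```text
[ 569.5943443  -455.52910095  247.86831023] 31.85 [ 0.2  0.4 -0.4]
foot [-99.7 -73.5]
grip/trigger y [-181.5 -129.4]
-86 [73.1];-76 [73.3];-66 [74.];-56 [87.8];-46 [88.];-36 [87.8];-26 [87.7];-16 [87.9];-6 [88.];4 [88.];14 [88.2];24 [87.9];34 [87.9];44 [88.];54 [87.8];64 [75.9];74 [76.4];84 [81.5];
```

View pics/w21.png

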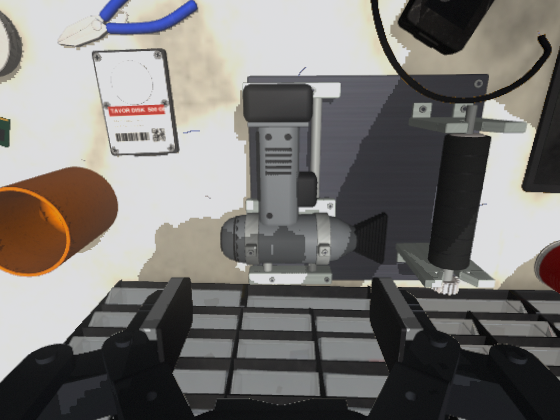

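View pics/s21.png

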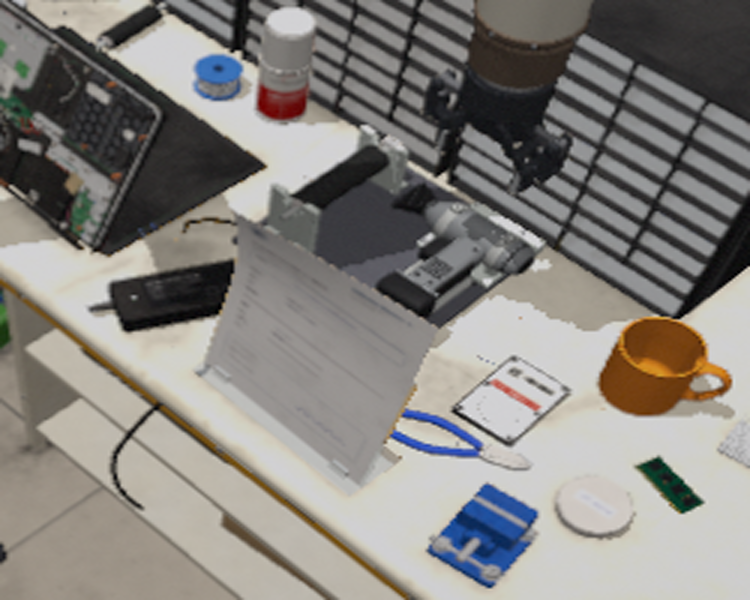

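```bash
python3 -c "
from bench import arm
print(arm.job_done())"
```

```text
the job is handed in; nothing more can be done
None
```

The job is done and handed in at about 32 s of robot time; the hand-in gave no verdict.

**Roller:** It lies in the jig with its gear end in the wide slot. After letting go and again at the end, the sleeve top read 88 mm all along and the pinion top about 81.5 mm. Both fit an axle at 70 mm, fully down in the slots.

**Gun:**
- I took it by the grip at about 47 mm opening, which is only the first stage of the trigger.
- I pulled it back until the carriage stopped and the fingers slipped about 2.4 mm.
- I squeezed until the fingers stalled and ran it to the far stop, where force built up without further movement. The battery foot moved 70.0 mm from stop to stop.
- I let go there. The trigger sprang back to its rest width and the gun stayed at the stop.

**Checks:**
- Full blast was only inferred from the finger opening, since no direct trigger reading was available. It read 40.2–40.8 mm throughout the run, against the stated 42 mm home, so about 1.5 mm is unexplained. I take that as finger give.
- Measured wrist forces stayed below about 12 N.
- The jig, laptop, stand and the other items near the gun looked undisturbed in the last pictures. I did not look again at the things on the far left of the bench.
- The black straps hanging over the left of the bench lay in the arm's way. I eased a finger into them in small steps, felt no force and found they are not solid, so the arm passed through them.

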